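# Stack the culture dishes in the carrier and lock its handle up

## Task

Pack the culture dishes for the trip to the incubator: fold the carrier's upright handle all the way down, stack every small culture dish in one straight pile centred on the ring on the carrier's base, and set the plain aluminium pressing disc squarely on top of the pile. Then swing the carry handle back up until it is fully seated in its upright detent, with the pile still straight beneath it. Leave the other things on the bench where they are.

Things in the scene. Friction and masses are not known exactly. Their poses are not given: they have to be found in the camera images.
- carrier: Dish carrier fixed to the bench: aluminium base 190 mm (its x) by 120 mm (its y), 12 mm thick, with two hinge lugs (each 8 mm along x, 26 mm along y, top 44 mm above the bench) at x = +-70 mm, and a short black spring strut outside the lug at x = -88 mm, from y = -60 mm to y = -5 mm, at most 57 mm above the bench. Origin at the centre of its underside, on the bench; z up.
- carrier_seat (a point): Centre of the engraved 58 mm ring on the top of the carrier's base, where the pile belongs; 12 mm above the bench; axes as the carrier's.
- carrier_hinge (a point): Middle of the handle's hinge axis, directly above the carrier's centre, 30 mm above the bench; the axis runs along the carrier's x; axes as the carrier's.
- bail (a joint): Angle of the carrier's U-shaped steel carry handle (rad): 0 = folded down flat towards the carrier's +y, 1.571 = upright, seated in its end detent. Over-centre spring: below about 1.3 rad it is driven back down, beyond it is drawn upright; about 3 N at the grip unseats it. Two 8 mm side rods at the carrier's x = +-80 mm.
- bail_grip (a point): Middle of the handle's light grey round grip sleeve (16 mm diameter, 70 mm long along the carrier's x), 160 mm from the hinge axis. Upright, it stands 190 mm above the bench, over the middle of the base; folded, 30 mm above the bench.
- dish1: Small lidded culture dish, clear plastic with amber-brown medium inside: plain disc 54 mm diameter, 16 mm tall, flat top and bottom, about 35 g. Origin at the centre of its underside. Four to six of these dishes are present. Either face may be up.
- dish2: Small lidded culture dish, clear plastic with amber-brown medium inside: plain disc 54 mm diameter, 16 mm tall, flat top and bottom, about 35 g. Origin at the centre of its underside. Four to six of these dishes are present. Either face may be up.
- dish3: Small lidded culture dish, clear plastic with amber-brown medium inside: plain disc 54 mm diameter, 16 mm tall, flat top and bottom, about 35 g. Origin at the centre of its underside. Four to six of these dishes are present. Either face may be up.
- dish4: Small lidded culture dish, clear plastic with amber-brown medium inside: plain disc 54 mm diameter, 16 mm tall, flat top and bottom, about 35 g. Origin at the centre of its underside. Four to six of these dishes are present. Either face may be up.
- dish5: Small lidded culture dish, clear plastic with amber-brown medium inside: plain disc 54 mm diameter, 16 mm tall, flat top and bottom, about 35 g. Origin at the centre of its underside. Four to six of these dishes are present. Either face may be up.
- dish6: Small lidded culture dish, clear plastic with amber-brown medium inside: plain disc 54 mm diameter, 16 mm tall, flat top and bottom, about 35 g. Origin at the centre of its underside. Four to six of these dishes are present. Either face may be up.
- cover: Pressing disc: plain bare aluminium disc 60 mm diameter, 12 mm thick, flat both sides, with a dark 18 mm plug in its middle (a little wider, thinner and heavier than a dish), about 90 g. Origin at the centre of one face, the lower one at the start. Either face may be up.
- marker: Bystander: grey marker pen with black cap, 12 x 125 x 12 mm, long along its y, lying among the dishes. Origin at the centre of its underside.
- mouse: Bystander: black computer mouse, 105 x 60 x 34 mm. Origin at the centre of its underside.
- calculator: Bystander: dark pocket calculator, 150 x 80 x 16 mm. Origin at the centre of its underside.
- tipbox: Bystander: red pipette-tip box with clear lid, 85 x 122 x 61 mm. Origin at the centre of its underside.
- reagent: Bystander: closed bottle, 60 mm diameter, 120 mm tall. Origin at the centre of its underside.
- beaker: Bystander: glass beaker, 70 mm diameter, 90 mm tall. Origin at the centre of its underside.
- note_block: Bystander: yellow note block, 76 x 76 x 12 mm. Origin at the centre of its underside.
There are look-alikes about, which are no part of the job. Leave any pink or purple look-alike of the dish4 alone.

How it is judged:
On the way, in this order (a step that is already met when the one before it is completed fails the run):
1. the handle is folded all the way down (value of joint bail below 0.12 rad), for 0.2 s.
2. all dishes are stacked in one straight pile on the carrier's ring (horizontal distance between each of dish1, dish2, dish3, dish4, dish5, dish6 and carrier_seat below 0.007 m and angle between the z axis of each of dish1, dish2, dish3, dish4, dish5, dish6 and the z axis of carrier, either way round below 0.08 rad and z of each of dish1, dish2, dish3, dish4, dish5, dish6 in the frame of carrier_seat below 0.1 m), for 0.2 s.
3. the pressing disc lies on top of the pile (all of step 2 and horizontal distance between cover and carrier_seat below 0.007 m and angle between the z axis of cover and the z axis of carrier, either way round below 0.08 rad and ((angle between cover's own z axis and vertical below 0.5 rad and z of each of dish1, dish2, dish3, dish4, dish5, dish6 in the frame of cover below 0.006 m) or (angle between cover's own z axis and vertical above 2.6 rad and z of each of dish1, dish2, dish3, dish4, dish5, dish6 in the frame of cover above 0.006 m))), for 0.2 s.
At the end, for the whole second after the job is handed in: Every dish present lies flat (within 0.08 rad) in one pile whose members are each within 7 mm of the ring's centre, the pressing disc lies level on top, also within 7 mm, all at rest, and the handle is seated upright (joint above 1.5 rad) (all of step 3 and value of joint bail above 1.5 rad and linear speed of each of dish1, dish2, dish3, dish4, dish5, dish6, cover below 0.02 m/s); the robot touches nothing.
It fails at once if another thing on the bench is pushed more than 5 cm from its place (distance of any of marker, mouse, calculator, tipbox, reagent, beaker, note_block from where it was at the start of the episode above 0.05 m).
Of dish1, dish2, dish3, dish4, dish5, dish6 only 4 to 6 are there at a start; the rules pass over those that are not, and their reading is None.
At some moment in a run one of cover may be knocked a few centimetres aside while the robot is not near it.
Once in a run the grip may slacken for a moment while it holds something.
It also fails if it takes over 210 s, if anything falls off the work surface, if the arm or the gripper's body presses on something with over 40 N, if the wrist force passes 120 N, or if a joint passes its speed limit or range.

## Robot

A 7-joint arm with a two-finger parallel gripper is mounted at the origin on the work surface. World frame = base frame: x ahead of the robot, y to its left, z up, the work surface at z = 0. Lengths are in m, angles in rad, forces in N, time in s.
With the tool pointing down it reaches from about 0.4 to 0.875 m from the base axis. Payload 19.3 kg.
Tool frame: the origin (TCP) lies at the very end of the fingers, on their centre line; the grasp point (between the pads) lies 19 mm behind it; z points along the fingers, y is the line along which they close (so a half turn about z gives the same grasp; the last joint's range is limited). The gripper opens to 85 mm and grips with 20 to 120 N. Pads are 22 mm wide; open, the fingers measure 114 mm over their backs; the gripper's body (76 mm by 85 mm) begins 54 mm behind the grasp point. The pads swing forward as they close: fully open they stand 13 mm farther back than shut.
Start: joints at [-1.315, 0.521, -0.036, 1.599, 0.021, 1.021, -0.113], TCP at [0.2, 0.592, 0.231] pointing down, gripper open.
Joint ranges: [-2.91, 2.91], [-0.3, 2.13], [-1.5, 1.42], [0.17, 2.43], [-1.26, 4.41], [0.16, 1.93], [-2.52, 2.52]. Speed limits (rad/s): [1.89, 1.89, 2.39, 2.39, 3.01, 3.01, 3.01].

## Interface

Orientations are given as [roll, pitch, yaw] about the fixed x, y, z axes, in that order (R = Rz(yaw) Ry(pitch) Rx(roll)).
In Python, from workcell import observe, grab_frame, job_done gives the robot as it stands.
- The arm moves only by the tool move_arm, never from a script. Its argument "plan" is a list that holds one entry, the list of rows, each a list of 7 numbers: the shift along the tool's x, y, z each as a share of 0.02 m, from -1 to 1, then the turn, a rotation vector about the tool's x, y, z each as a share of 6 degrees, from -1 to 1, then the opening, from -1 (shut) to 1 (fully open). A call has exactly 10 rows; each row shifts and turns the commanded pose from where the row before left it, along the tool's axes as they then stand; what a row does not reach is not made up. A row lasts 1/10 s, in which the tool goes at most 50 mm and 8.59 degrees, less where a joint would pass 70% of its speed; a pose out of reach is approached as far as the arm can. A call with a number of a shift or a turn outside -1 to 1 is refused whole. A call with a gripper value outside its range is refused whole. The fingers move at their own pace and stop on an object; "grip_force" is the grip in N (left out, the last holds). Time passes only in rows, so rows that do not move let the fingers close, or fill a call up. It gives the time, the measured TCP pose, the force, the opening and the grip force at its end, in the units of the state.
- observe(): the state, without advancing time (a new reading comes with each control period).
- grab_frame(name): name is "side" or "top" or "wrist"; returns a dict with "color" (400x640x3 uint8, red, green, blue), "intrinsics" (3x3 intrinsics, pixels), "k1" (the pictures are not rectified: a ray, as slopes to the right and down, at radius r is drawn at 1 + k1 r^2 times it, then the intrinsics apply), "position" and "orientation" of the camera in the world; the wrist camera has in their place "tool_from_camera" (4x4, takes a point from camera to tool coordinates, whose origin is the TCP and whose axes are the flange's). Camera axes: x right, y down, z forward; pixel columns grow to the right and rows downward; lengths in m; the calibration is good to about 2 mm. A picture is of the moment at which its call begins: read the wrist's pose just before it. There is no depth.
- job_done(): hands the job in; it is judged then, once.
The state is a dict: "clock": time; "qpos": joint angles; "qd": joint speeds; "joint_efforts": joint torques, N m; "position": TCP position; "tool_rot": TCP orientation; "force": force on the tool from outside, world axes, zero at the start; "moment": the same for the moment, N m; "grip_width": finger opening in m; "finger_force": force on a finger pad.
Only numpy, scipy, OpenCV 4.12 (cv2) and the standard library are available. Lean on these libraries where they do the work, as an engineer would, in place of code of your own. Each camera call takes 0.05 s, during which the arm holds its last target. There are 200 camera calls.

## Working session

There is one attempt and no reset: what is moved stays moved. The work goes in short steps, Python scripts to look and compute and a tool call to move; the robot and the scene stay as the last step left them, time stands still between calls to the robot, and variables do not carry over. Pictures are saved under pics/ and viewed, at most 19 in all, crops included, and the job is handed in when it is done.

Besides the shell and the picture viewer there is one more tool, called after ">>>" in YAML: its name, and indented under it one key for each argument. move_arm: Moves the arm, as the interface text tells. Shift numbers are shares of 0.02 m and turn numbers shares of 6 degrees, none past 1 either way. Its arguments: {"type":"object","properties":{"plan":{"type":"array"},"grip_force":{"type":"number"}},"required":["plan"]}

```bash
ls; mkdir -p pics
cat > h.py <<'E'
import numpy as np, cv2
from scipy.spatial.transform import Rotation as R
from workcell import observe, grab_frame, job_done
def rot(o):
    o=np.array(o,float)
    return o if o.shape==(3,3) else (R.from_euler('xyz',o).as_matrix() if o.size==3 else R.from_quat(o).as_matrix())
def save(f,n): cv2.imwrite('pics/'+n,f['color'][:,:,::-1])
def cam(f,st=None):
    if 'tool_from_camera' in f:
        T=np.array(f['tool_from_camera']);A=rot(st['tool_rot']);return A@T[:3,3]+np.array(st['position']),A@T[:3,:3]
    return np.array(f['position']),rot(f['orientation'])
def pt(f,uv,z,st=None):
    p,A=cam(f,st);K=np.array(f['intrinsics']);k=f['k1']
    d=np.array([(uv[0]-K[0,2])/K[0,0],(uv[1]-K[1,2])/K[1,1]]);s=d.copy()
    for _ in range(20): s=d/(1+k*(s@s))
    w=A@np.array([s[0],s[1],1]);return p+w*(z-p[2])/w[2]
def px(f,P,st=None):
    p,A=cam(f,st);K=np.array(f['intrinsics']);c=A.T@(np.array(P)-p);s=c[:2]/c[2];s=s*(1+f['k1']*(s@s));return K[:2,:2]@s+K[:2,2]
E
python3 - <<'E'
from h import *
s=observe();print({k:np.round(v,3).tolist() for k,v in s.items()})
for n in('top','side','wrist'):
    f=grab_frame(n);save(f,n+'0.png');print(n,{k:np.round(f[k],4).tolist() for k in f if k!='color'})
E
```

```text
pics
{'clock': 0.0, 'qpos': [-1.315, 0.522, -0.036, 1.6, 0.021, 1.021, -0.113], 'qd': [-0.0, -0.0, -0.002, 0.001, -0.001, -0.0, -0.001], 'joint_efforts': [0.001, -92.711, 1.98, -36.993, 0.018, 0.008, -0.0], 'position': [0.2, 0.592, 0.231], 'tool_rot': [-3.141, 0.0, 2.816], 'force': [-0.033, 0.049, 0.083], 'moment': [-0.002, -0.034, 0.012], 'finger_force': 0.0, 'grip_width': 0.085}
top {'intrinsics': [[446.3412, 0.0, 329.3835], [0.0, 446.3412, 204.1663], [0.0, 0.0, 1.0]], 'k1': 0.0247, 'position': [0.3723, -0.046, 1.3816], 'orientation': [-3.0257, 0.0213, -1.5602]}
side {'intrinsics': [[435.4971, 0.0, 319.6955], [0.0, 435.4971, 190.1414], [0.0, 0.0, 1.0]], 'k1': 0.0251, 'position': [-0.2296, -1.0391, 1.1095], 'orientation': [-2.2471, -0.0161, -0.6387]}
wrist {'intrinsics': [[327.7114, 0.0, 322.2768], [0.0, 327.7114, 197.8538], [0.0, 0.0, 1.0]], 'k1': -0.0507, 'tool_from_camera': [[0.0014, -0.9564, -0.2919, 0.0753], [1.0, 0.0015, -0.0001, -0.0], [0.0006, -0.2919, 0.9564, -0.1433], [0.0, 0.0, 0.0, 1.0]]}
```

View pics/top0.png

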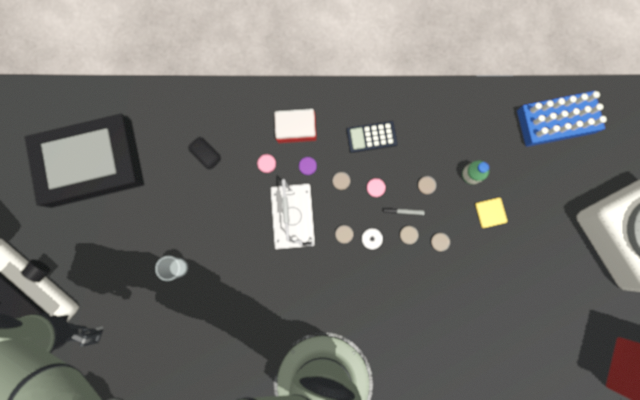

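View pics/side0.png

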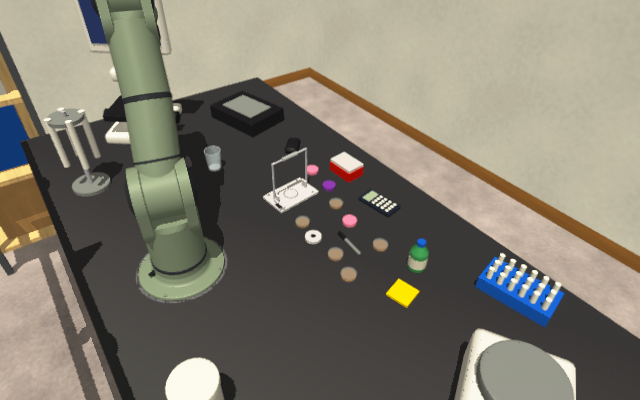

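Top view: five amber-brown dishes at about (341,181), (427,185), (344,234), (409,235) and (440,242). The pink discs at (266,163) and (376,187) and the purple one at (307,166) are look-alikes to leave alone. The cover, with its dark plug, is at (372,239), and the carrier is around (293,216). I'll confirm this in an enlarged crop.

Run:
```python
from h import *
f=grab_frame('top');im=f['color']
c=cv2.resize(im[145:260,255:455],None,fx=4,fy=4,interpolation=cv2.INTER_CUBIC)
cv2.imwrite('pics/crop1.png',c[:,:,::-1])
hsv=cv2.cvtColor(im,cv2.COLOR_RGB2HSV)
for (u,v) in [(341,181),(427,185),(344,234),(409,235),(440,242),(372,239),(266,163),(376,187),(307,166)]:
    w=im[v-12:v+13,u-12:u+13].astype(int);m=(w.max(2)>85).astype(np.uint8)
    n,l,st,ce=cv2.connectedComponentsWithStats(m);i=1+np.argmax(st[1:,4])
    cc=ce[i]+[u-12,v-12]
    print((u,v),im[v,u],hsv[v,u],np.round(cc,1),st[i,2:],np.round(pt(f,cc,.014),4))
m=(im.min(2)>150).astype(np.uint8);m[:,:255]=0;m[:,325:]=0;m[:180]=0;m[255:]=0
cs,_=cv2.findContours(m,0,2);k=max(cs,key=cv2.contourArea);r=cv2.minAreaRect(k);b=cv2.boxPoints(r)
print(r);print([np.round(pt(f,q,.012),4).tolist() for q in b],np.round(pt(f,r[0],.012),4))
```

```text
(341, 181) [204 187 169] [ 15  44 204] [341.1 180.4] [ 21  20 332] [ 0.6056 -0.0507  0.014 ]
(427, 185) [204 188 168] [ 17  45 204] [427.2 184.8] [ 20  21 332] [ 0.5937 -0.316   0.014 ]
(344, 234) [208 195 176] [ 18  39 208] [344. 234.] [ 21  21 342] [ 0.4396 -0.0609  0.014 ]
(409, 235) [209 195 176] [ 17  40 209] [409.2 234.8] [ 21  21 342] [ 0.4392 -0.2594  0.014 ]
(440, 242) [209 196 178] [ 17  38 209] [440.7 241.7] [ 21  22 353] [ 0.4192 -0.3543  0.014 ]
(372, 239) [100  99  97] [ 20   8 100] [371.9 238.5] [ 23  24 448] [ 0.4268 -0.146   0.014 ]
(266, 163) [255 197 213] [172  58 255] [266.1 163. ] [ 21  21 366] [0.6592 0.1839 0.014 ]
(376, 187) [255 205 220] [171  50 255] [375.8 187.3] [ 21  22 369] [ 0.5848 -0.1582  0.014 ]
(307, 166) [177 111 200] [142 113 200] [307.4 165.5] [ 20  20 331] [0.6521 0.0547 0.014 ]
((292.14215087890625, 213.4898681640625), (68.25467681884766, 40.53956985473633), 85.91438293457031)
[[0.6029, 0.1723, 0.012], [0.6129, 0.0463, 0.012], [0.402, 0.0281, 0.012], [0.392, 0.1519, 0.012]] [0.5015 0.0996 0.012 ]
```

View pics/crop1.png

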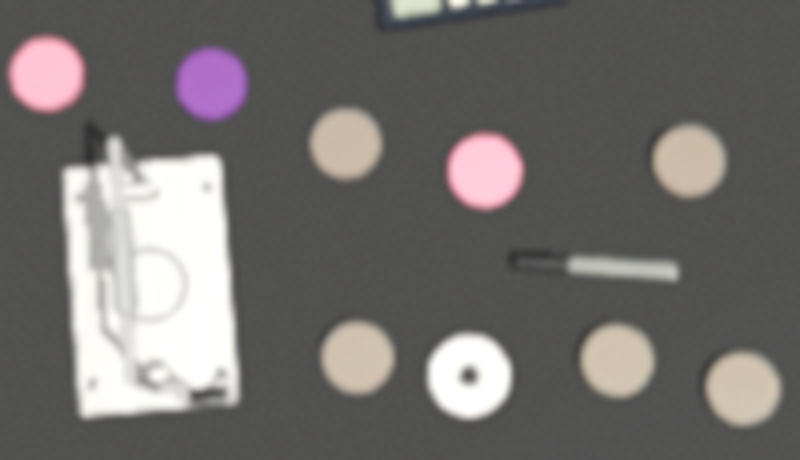

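The crop confirms it: five brown dishes, three pink or purple look-alikes, the white-ringed cover with its plug, and the carrier ring at about (292.5,216). The strut is on the near −y end, so carrier x ≈ world x and +y ≈ world +y, with a yaw of about 0.086. First I'll turn and lift.

>>> move_arm:
  plan:
    - [[0,0,-0.25,0,0,1,-1],[0,0,-0.25,0,0,1,-1],[0,0,-0.25,0,0,1,-1],[0,0,-0.25,0,0,1,-1],[0,0,-0.25,0,0,1,-1],[0,0,-0.25,0,0,1,-1],[0,0,-0.25,0,0,1,-1],[0,0,-0.25,0,0,1,-1],[0,0,-0.25,0,0,1,-1],[0,0,-0.25,0,0,1,-1]]

```text
clock: 1.2
position: [0.2, 0.592, 0.2813]
tool_rot: [-3.141, 0.0, 1.764]
force: [0.5, 0.6, 0.9]
grip_width: 0.0005
finger_force: 0.0
```

>>> move_arm:
  plan:
    - [[0,0,0,0,0,0.55,-1],[0,0,0,0,0,0.55,-1],[-0.9,0.39,0,0,0,0,-1],[-0.9,0.39,0,0,0,0,-1],[-0.9,0.39,0,0,0,0,-1],[-0.9,0.39,0,0,0,0,-1],[-0.9,0.39,0,0,0,0,-1],[-0.9,0.39,0,0,0,0,-1],[-0.9,0.39,0,0,0,0,-1],[-0.9,0.39,0,0,0,0,-1]]

```text
clock: 2.2
position: [0.2748, 0.4525, 0.2813]
tool_rot: [3.142, 0.0, 1.653]
force: [-0.2, 0.1, -0.2]
grip_width: 0.0
finger_force: 0.0
```

>>> move_arm:
  plan:
    - [[-0.9,0.39,0,0,0,0,-1],[-0.9,0.39,0,0,0,0,-1],[-0.9,0.39,0,0,0,0,-1],[-0.9,0.39,0,0,0,0,-1],[-0.9,0.39,0,0,0,0,-1],[-0.9,0.39,0,0,0,0,-1],[-0.9,0.39,0,0,0,0,-1],[-0.9,0.39,0,0,0,0,-1],[-0.9,0.39,0,0,0,0,-1],[-0.9,0.39,0,0,0,0,-1]]

```text
clock: 3.2
position: [0.3672, 0.2793, 0.2814]
tool_rot: [3.142, -0.0, 1.653]
force: [0.0, -0.1, -0.1]
grip_width: -0.0
finger_force: 0.0
```

>>> move_arm:
  plan:
    - [[-0.9,0.39,0,0,0,0,-1],[-0.9,0.39,0,0,0,0,-1],[-0.9,0.39,0,0,0,0,-1],[-0.9,0.39,0,0,0,0,-1],[-0.9,0.39,0,0,0,0,-1],[-0.9,0.39,0,0,0,0,-1],[-0.9,0.39,0,0,0,0,-1],[-0.9,0.39,0,0,0,0,-1],[-0.9,0.39,0,0,0,0,-1],[-0.9,0.39,0,0,0,0,-1]]

```text
clock: 4.2
position: [0.4594, 0.1064, 0.2813]
tool_rot: [3.141, -0.0, 1.653]
force: [-0.4, -0.1, 0.1]
grip_width: 0.0002
finger_force: 0.0
```

Run:
```python
from h import *
st=observe();f=grab_frame('wrist');save(f,'w1.png')
print(np.round(st['position'],4),np.round(st['tool_rot'],4),st['clock'])
f=grab_frame('top')
```

```text
[0.4594 0.1064 0.2813] [ 3.1415e+00 -2.0000e-04  1.6533e+00] 4.2
```

View pics/w1.png

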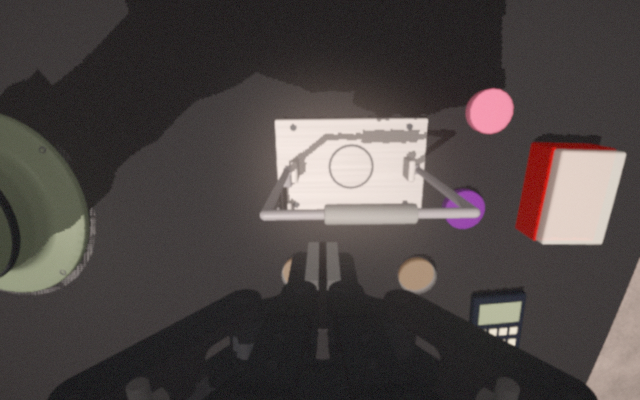

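The wrist view shows the ring at about (351,166), the grip sleeve at about (371,214), and base corners at (276,119) and (428,118). I'll compute the seat and grip positions from these.

Run:
```python
from h import *
st=observe();f=grab_frame('wrist');im=f['color']
g=cv2.cvtColor(im,cv2.COLOR_RGB2GRAY)
# ring: dark pixels near ring radius
sub=g[140:194,322:382];bg=cv2.medianBlur(sub,15)
m=((bg.astype(int)-sub)>12).astype(np.uint8)
ys,xs=np.nonzero(m);P=np.c_[xs+322,ys+140].astype(np.float32);d=np.hypot(P[:,0]-351,P[:,1]-166);P=P[(d>18)&(d<26)]
e=cv2.fitEllipse(P);print('ring',len(P),e,np.round(pt(f,e[0],.012,st),4))
W=np.array([pt(f,p,.012,st)[:2] for p in P]);A=np.c_[2*W,np.ones(len(W))];s=np.linalg.lstsq(A,(W**2).sum(1),rcond=None)[0];print('circ',s[:2],np.sqrt(s[2]+s[:2]@s[:2]))
for p in [(276,119),(428,118)]: print(np.round(pt(f,p,.012,st),4))
print('grip',np.round([pt(f,q,.19,st) for q in [(325,214),(418,213.5)]],4))
t=grab_frame('top')
print('top ring',np.round(pt(t,(292.5,216.2),.012),4))
```

```text
ring 465 ((350.2725524902344, 164.73207092285156), (42.40184020996094, 43.49168395996094), 64.57078552246094) [0.4955 0.1006 0.012 ]
circ [0.49557104 0.10014011] 0.02756386978071146
[0.3984 0.1502 0.012 ]
[0.5852 0.167  0.012 ]
grip [[0.4621 0.0953 0.19  ]
 [0.5328 0.1014 0.19  ]]
top ring [0.4931 0.0983 0.012 ]
```

>>> move_arm:
  plan:
    - [[-0.75,0.44,0,0,0,0,-1],[-0.75,0.44,0,0,0,0,-1],[-0.75,0.44,0,0,0,0,-1],[-0.75,0.44,0,0,0,0,-1],[0,0,0.9,0,0,0,-1],[0,0,0.9,0,0,0,-1],[0,0,0.9,0,0,0,-1],[0,0,0.9,0,0,0,-1],[0,0,0.9,0,0,0,-1],[0,0,0.9,0,0,0,-1]]

```text
clock: 5.4
position: [0.4989, 0.0517, 0.1726]
tool_rot: [-3.141, -0.0, 1.655]
force: [0.3, -1.0, 0.6]
grip_width: 0.0001
finger_force: 0.0
```

>>> move_arm:
  plan:
    - [[0.5,0,0,0,0,0,-1],[0.5,0,0,0,0,0,-1],[0.5,0,0,0,0,0,-1],[0.5,0,0,0,0,0,-1],[0.5,0,0,0,0,0,-1],[0.5,0,0,0,0,0,-1],[0.5,0,0,0,0,0,-1],[0.5,0,0,0,0,0,-1],[0.5,0,0,0,0,0,-1],[0.5,0,0,0,0,0,-1]]

```text
clock: 6.4
position: [0.491, 0.1515, 0.1733]
tool_rot: [-3.142, -0.0, 1.653]
force: [-0.1, 0.4, 0.0]
grip_width: 0.0001
finger_force: 0.0
```

>>> move_arm:
  plan:
    - [[0.5,0,0,0,0,0,-1],[0.5,0,0,0,0,0,-1],[0,0,0,0,0,0,-1],[0,0,0,0,0,0,-1],[0,0,-1,0,0,0,-1],[0,0,-1,0,0,0,-1],[0,0,-1,0,0,0,-1],[0,0,-1,0,0,0,-1],[0,0,-1,0,0,0,-1],[0,0,0,0,0,0,-1]]

```text
clock: 7.4
position: [0.4904, 0.1701, 0.2755]
tool_rot: [3.139, -0.001, 1.652]
force: [0.6, 0.5, -0.1]
grip_width: -0.0003
finger_force: 0.0
```

Run:
```python
from h import *
st=observe();f=grab_frame('wrist');save(f,'w2.png')
print(np.round(st['position'],4),np.round(st['tool_rot'],4),st['clock'])
```

```text
[0.4904 0.1701 0.2755] [ 3.1386e+00 -1.4000e-03  1.6523e+00] 7.4
```

View pics/w2.png

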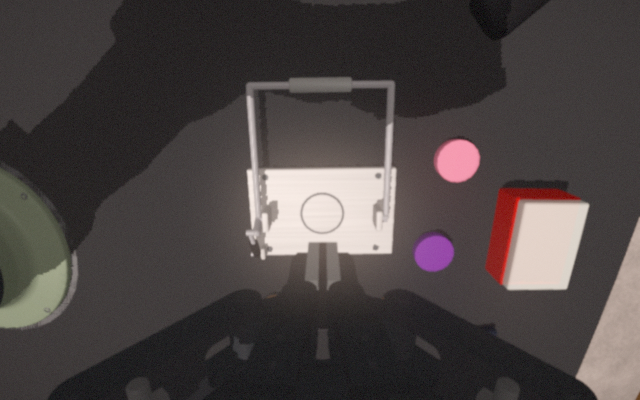

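The handle is folded towards +y, with the grip at about (320,85) and the ring at (322,213). I'll measure the grip and ring, then re-measure the dishes and cover from the top camera now that the arm has moved.

```bash
cat >> h.py <<'E'
def ring(f,st,c,r=(18,26)):
    g=cv2.cvtColor(f['color'],cv2.COLOR_RGB2GRAY);bg=cv2.medianBlur(g,15)
    ys,xs=np.nonzero((bg.astype(int)-g)>12);P=np.c_[xs,ys];d=np.hypot(P[:,0]-c[0],P[:,1]-c[1]);P=P[(d>r[0])&(d<r[1])]
    W=np.array([pt(f,p,.012,st)[:2] for p in P]);A=np.c_[2*W,np.ones(len(W))];s=np.linalg.lstsq(A,(W**2).sum(1),rcond=None)[0]
    return s[:2],np.sqrt(s[2]+s[:2]@s[:2])
def blob(f,u,v,z,st=None,h=14,thr=85):
    w=f['color'][v-h:v+h+1,u-h:u+h+1].astype(int);m=(w.max(2)>thr).astype(np.uint8)
    n,l,s,ce=cv2.connectedComponentsWithStats(m);i=1+np.argmax(s[1:,4]);x,y,a,b=s[i,:4]
    c=np.array([u-h+x+(a-1)/2,v-h+y+(b-1)/2]);return c,(a,b),pt(f,c,z,st)
def go(st,target):
    A=rot(st['tool_rot']);d=A.T@(np.array(target)-np.array(st['position']));return np.round(d/.02,2)
E
python3 - <<'E'
from h import *
st=observe();f=grab_frame('wrist')
print(ring(f,st,(322,213)))
print('grip',np.round([pt(f,q,.03,st) for q in [(290,85),(351,84.5)]],4))
t=grab_frame('top')
for n,u,v,z in [('A',341,181,.016),('B',427,185,.016),('C',344,234,.016),('D',409,235,.016),('E',440,242,.016),('cov',372,239,.012)]:
    c,s,p=blob(t,u,v,z);print(n,c,s,np.round(p,4))
E
```

```text
(array([0.49556251, 0.09996121]), np.float64(0.027563697676172765))
grip [[0.4458 0.2561 0.03  ]
 [0.5142 0.2623 0.03  ]]
A [341.  180.5] (np.int32(21), np.int32(20)) [ 0.605  -0.0504  0.016 ]
B [427.5 185. ] (np.int32(20), np.int32(21)) [ 0.5928 -0.3166  0.016 ]
C [344. 234.] (np.int32(21), np.int32(21)) [ 0.4395 -0.0608  0.016 ]
D [409. 235.] (np.int32(21), np.int32(21)) [ 0.4385 -0.2585  0.016 ]
E [441. 242.] (np.int32(21), np.int32(21)) [ 0.4183 -0.3547  0.016 ]
cov [372.  238.5] (np.int32(23), np.int32(24)) [ 0.4269 -0.1465  0.012 ]
```

>>> move_arm:
  plan:
    - [[-1,-0.05,0,0,0,0,0.65],[-1,-0.05,0,0,0,0,0.65],[-1,-0.05,0,0,0,0,0.65],[-1,-0.05,0,0,0,0,0.65],[-1,-0.05,0,0,0,0,0.65],[-1,-0.05,0,0,0,0,0.65],[-1,-0.05,0,0,0,0,0.65],[-1,-0.05,0,0,0,0,0.65],[-1,-0.05,0,0,0,0,0.65],[-1,-0.05,0,0,0,0,0.65]]

```text
clock: 8.55
position: [0.4955, -0.0306, 0.2725]
tool_rot: [-3.14, 0.0, 1.653]
force: [0.2, 0.7, -0.4]
grip_width: 0.0702
finger_force: 0.0
```

>>> move_arm:
  plan:
    - [[-1,-0.05,0,0,0,0,0.65],[-1,-0.05,0,0,0,0,0.65],[-1,-0.05,0,0,0,0,0.65],[-1,-0.05,0,0,0,0,0.65],[-1,-0.05,0,0,0,0,0.65],[-1,-0.05,0,0,0,0,0.65],[-1,-0.05,0,0,0,0,0.65],[-1,-0.05,0,0,0,0,0.65],[-1,-0.05,0,0,0,0,0.65],[-1,-0.05,0,0,0,0,0.65]]

```text
clock: 9.55
position: [0.5019, -0.2306, 0.2723]
tool_rot: [-3.14, -0.0, 1.653]
force: [0.5, -0.4, 0.3]
grip_width: 0.0706
finger_force: 0.0
```

>>> move_arm:
  plan:
    - [[-1,-0.05,0,0,0,0,0.65],[-1,-0.05,0,0,0,0,0.65],[-1,-0.05,0,0,0,0,0.65],[-1,-0.05,0,0,0,0,0.65],[-0.5,-0.05,0,0,0,0,0.65],[-0.5,0,0,0,0,0,0.65],[0,0,0,0,0,0,0.65],[0,0,0,0,0,0,0.65],[0,0,0,0,0,0,0.65],[0,0,0,0,0,0,0.65]]

```text
clock: 10.55
position: [0.506, -0.3291, 0.2734]
tool_rot: [3.141, -0.0, 1.654]
force: [-0.2, 0.4, -0.3]
grip_width: 0.0706
finger_force: 0.0
```

Run:
```python
from h import *
st=observe();f=grab_frame('wrist');save(f,'w3.png')
print(np.round(st['position'],4),np.round(st['tool_rot'],4),st['clock'],st['grip_width'])
D=dict(A=(.605,-.0504,.016),B=(.5928,-.3166,.016),C=(.4395,-.0608,.016),D=(.4385,-.2585,.016),E=(.4183,-.3547,.016),cov=(.4269,-.1465,.012))
for n,P in D.items():
    u,v=np.round(px(f,P,st)).astype(int)
    if 30<v<370 and 30<u<610: print(n,(u,v),[np.round(x,4) for x in blob(f,u,v,P[2],st,h=30,thr=110)])
```

```text
[ 0.506  -0.3291  0.2734] [ 3.1414e+00 -2.0000e-04  1.6542e+00] 10.55 0.07059943219099396
B (np.int64(394), np.int64(157)) [array([394.5, 156. ]), array([46, 45], dtype=int32), array([ 0.5935, -0.3153,  0.016 ])]
D (np.int64(271), np.int64(97)) [array([272. ,  96.5]), array([47, 50], dtype=int32), array([ 0.4399, -0.2577,  0.016 ])]
E (np.int64(252), np.int64(175)) [array([253., 174.]), array([45, 45], dtype=int32), array([ 0.4201, -0.3529,  0.016 ])]
```

View pics/w3.png

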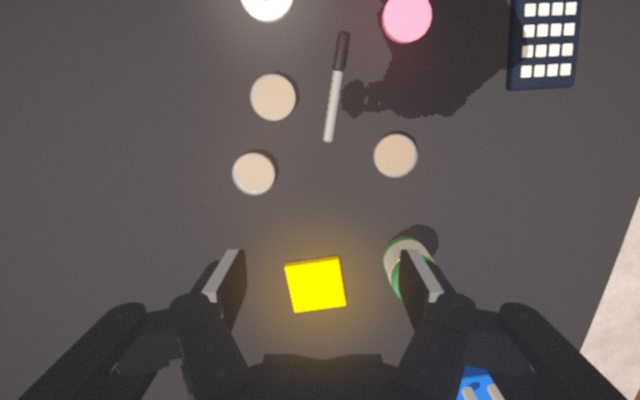

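The wrist view shows B at (394,156), D at (272,97) and E at (253,174), with the marker between them. All three agree with the top view to about 1.5 mm. I'm picking B first.

>>> move_arm:
  plan:
    - [[0.07,0.88,1,0,0,0,0.65],[0.07,0.88,1,0,0,0,0.65],[0.07,0.88,1,0,0,0,0.65],[0.07,0.88,1,0,0,0,0.65],[0.07,0.88,1,0,0,0,0.65],[0,0,1,0,0,0,0.65],[0,0,1,0,0,0,0.65],[0,0,1,0,0,0,0.65],[0,0,1,0,0,0,0.65],[0,0,1,0,0,0,0.65]]
  grip_force: 40

```text
clock: 11.6
position: [0.593, -0.3152, 0.0725]
tool_rot: [3.141, 0.0, 1.654]
force: [0.0, -0.5, 0.3]
grip_width: 0.0705
finger_force: 0.0
```

>>> move_arm:
  plan:
    - [[0,0,1,0,0,0,0.65],[0,0,1,0,0,0,0.65],[0,0,1,0,0,0,0.65],[0,0,0.6,0,0,0,0.65],[0,0,0,0,0,0,-1],[0,0,0,0,0,0,-1],[0,0,0,0,0,0,-1],[0,0,0,0,0,0,-1],[0,0,0,0,0,0,-1],[0,0,0,0,0,0,-1]]

```text
clock: 12.6
position: [0.593, -0.3156, 0.0016]
tool_rot: [3.141, 0.0, 1.653]
force: [-0.4, 0.1, -0.5]
grip_width: 0.0528
finger_force: 41.8
```

>>> move_arm:
  plan:
    - [[0,0,-0.2,0,0,0,-1],[0,0,-0.5,0,0,0,-1],[0,0,-1,0,0,0,-1],[0,0,-1,0,0,0,-1],[0,0,-1,0,0,0,-1],[0,0,-1,0,0,0,-1],[0,0,-0.5,0,0,0,-1],[0,0,0,0,0,0,-1],[0,0,0,0,0,0,-1],[0,0,0,0,0,0,-1]]

```text
clock: 13.6
position: [0.5924, -0.3153, 0.1043]
tool_rot: [-3.14, -0.001, 1.653]
force: [-0.1, -0.2, -1.0]
grip_width: 0.0522
finger_force: 41.9
```

Run:
```python
from h import *
st=observe();f=grab_frame('wrist');save(f,'w4.png')
print(np.round(st['position'],4),np.round(st['tool_rot'],4),st['clock'],st['grip_width'],st['finger_force'])
print(go(st,(.4956,.1,.13)))
```

```text
[ 0.5924 -0.3153  0.1043] [-3.1404e+00 -7.0000e-04  1.6534e+00] 13.6 0.05217454250165857 41.902828216552734
[21.09 -3.11 -1.27]
```

View pics/w4.png

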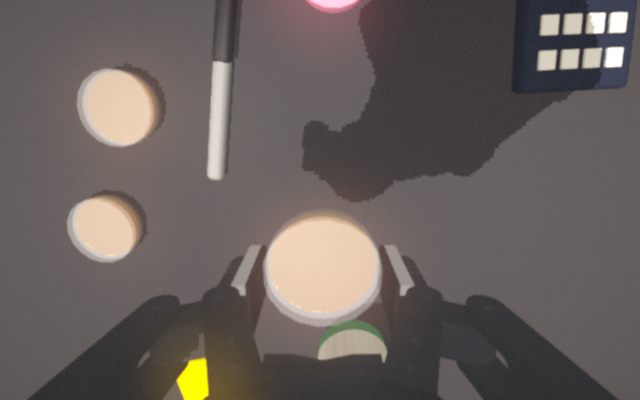

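The dish is held, seen at about (322,266) and spanning columns 264–381. I'll check its offset within the grip.

```bash
cat >> h.py <<'E'
def held(f,st,ztop,v0=205,v1=330):
    # amber top face of held dish -> offset in tool frame (m)
    im=f['color'].astype(int);m=((im[:,:,0]-im[:,:,2]>25)&(im[:,:,0]>150)).astype(np.uint8);m[:v0]=0;m[v1:]=0;m[:,:250]=0;m[:,395:]=0
    cs,_=cv2.findContours(m,0,1);k=max(cs,key=cv2.contourArea)[:,0];W=np.array([pt(f,p,ztop,st)[:2] for p in k])
    W=W[(np.abs(k[:,1]-v0)>2)];A=np.c_[2*W,np.ones(len(W))];s=np.linalg.lstsq(A,(W**2).sum(1),rcond=None)[0];c=s[:2]
    P=np.append(c,st['position'][2]);return cv2.boundingRect(k),np.sqrt(s[2]+c@c),rot(st['tool_rot']).T@(P-st['position'])
E
python3 - <<'E'
from h import *
st=observe();f=grab_frame('wrist')
print(held(f,st,st['position'][2]+.0145))
E
```

```text
((269, 212, 108, 102), np.float64(0.024163128020616164), array([ 4.53385334e-03, -7.73914928e-04,  3.79536671e-06]))
```

Run:
```python
from h import *
st=observe();f=grab_frame('wrist');im=f['color']
print(im[195:225:2,322].tolist());print(im[306:336:2,322].tolist())
A=rot(st['tool_rot'])
for b in (0,-.002,-.004):
  z=st['position'][2]+b
  q=[A.T@(pt(f,p,zz,st)-st['position']) for p,zz in [((322,209),z),((322,325),z+.016)]]
  print(b,np.round(q,4)[:,0],np.mean(q,0)[0])
```

```text
[[117, 104, 102], [117, 105, 101], [120, 106, 102], [123, 107, 104], [123, 108, 105], [121, 105, 102], [126, 110, 104], [134, 119, 116], [144, 126, 117], [164, 132, 106], [173, 142, 113], [204, 172, 143], [217, 185, 155], [235, 208, 180], [239, 210, 185]]
[[234, 203, 177], [234, 203, 178], [233, 202, 177], [226, 203, 187], [214, 202, 198], [213, 201, 195], [198, 188, 184], [179, 167, 162], [177, 167, 161], [176, 166, 161], [152, 139, 134], [123, 109, 105], [122, 109, 104], [122, 109, 105], [117, 109, 101]]
0 [ 0.0256 -0.0259] -0.0001467419685479074
-0.002 [ 0.0249 -0.0275] -0.0012814056032222857
-0.004 [ 0.0242 -0.0291] -0.002416069237896643
```

The grasp is centred to about 1 mm. Carrying it to the ring.

>>> move_arm:
  plan:
    - [[0.96,-0.14,-0.13,0,0,0,-1],[0.96,-0.14,-0.13,0,0,0,-1],[0.96,-0.14,-0.13,0,0,0,-1],[0.96,-0.14,-0.13,0,0,0,-1],[0.96,-0.14,-0.13,0,0,0,-1],[0.96,-0.14,-0.13,0,0,0,-1],[0.96,-0.14,-0.13,0,0,0,-1],[0.96,-0.14,-0.13,0,0,0,-1],[0.96,-0.14,-0.13,0,0,0,-1],[0.96,-0.14,-0.13,0,0,0,-1]]

```text
clock: 14.75
position: [0.5488, -0.1258, 0.1312]
tool_rot: [-3.141, 0.0, 1.653]
force: [-0.0, -0.3, -0.4]
grip_width: 0.0525
finger_force: 41.9
```

>>> move_arm:
  plan:
    - [[0.96,-0.14,0,0,0,0,-1],[0.96,-0.14,0,0,0,0,-1],[0.96,-0.14,0,0,0,0,-1],[0.96,-0.14,0,0,0,0,-1],[0.96,-0.14,0,0,0,0,-1],[0.96,-0.14,0,0,0,0,-1],[0.96,-0.14,0,0,0,0,-1],[0.96,-0.14,0,0,0,0,-1],[0.96,-0.14,0,0,0,0,-1],[0.96,-0.14,0,0,0,0,-1]]

```text
clock: 15.75
position: [0.5051, 0.0632, 0.1311]
tool_rot: [-3.141, 0.0, 1.653]
force: [0.6, 0.1, -0.5]
grip_width: 0.0522
finger_force: 41.9
```

>>> move_arm:
  plan:
    - [[0.97,-0.15,0,0,0,0,-1],[0.97,-0.15,0,0,0,0,-1],[0,0,1,0,0,0,-1],[0,0,1,0,0,0,-1],[0,0,1,0,0,0,-1],[0,0,1,0,0,0,-1],[0,0,0.5,0,0,0,-1],[0,0,0.5,0,0,0,-1],[0,0,0,0,0,0,-1],[0,0,0,0,0,0,-1]]

```text
clock: 16.75
position: [0.4964, 0.1006, 0.0317]
tool_rot: [3.141, -0.0, 1.653]
force: [0.3, 0.1, 0.3]
grip_width: 0.0524
finger_force: 42.0
```

Run:
```python
from h import *
st=observe()
print(go(st,(.4956,.1005,.0145)),st['grip_width'])
```

```text
[-0.   -0.04  0.86] 0.05237271804533162
```

>>> move_arm:
  plan:
    - [[0,0,0.45,0,0,0,-1],[0,0,0.42,0,0,0,-1],[0,0,0,0,0,0,-1],[0,0,0,0,0,0,0.5],[0,0,0,0,0,0,0.6],[0,0,0,0,0,0,0.65],[0,0,0,0,0,0,0.65],[0,0,-1,0,0,0,0.65],[0,0,-1,0,0,0,0.65],[0,0,-1,0,0,0,0.65]]

```text
clock: 17.75
position: [0.496, 0.1006, 0.0746]
tool_rot: [-3.141, 0.0, 1.653]
force: [-0.1, -0.0, 0.9]
grip_width: 0.0704
finger_force: 0.0
```

>>> move_arm:
  plan:
    - [[0,0,-1,0,0,0,0.65],[0,0,-1,0,0,0,0.65],[-0.98,-0.43,0,0,0,0,0.65],[-0.98,-0.43,0,0,0,0,0.65],[-0.98,-0.43,0,0,0,0,0.65],[-0.98,-0.43,0,0,0,0,0.65],[-0.98,-0.43,0,0,0,0,0.65],[-0.98,-0.43,0,0,0,0,0.65],[-0.98,-0.43,0,0,0,0,0.65],[-0.98,-0.43,0,0,0,0,0.65]]

```text
clock: 18.75
position: [0.4402, -0.062, 0.114]
tool_rot: [3.141, -0.0, 1.653]
force: [-0.3, -0.1, 0.3]
grip_width: 0.0702
finger_force: 0.0
```

Run:
```python
from h import *
st=observe();f=grab_frame('wrist')
print(go(st,(.4405,-.0605,.0015)),st['grip_width'])
im=f['color'];t=grab_frame('top')
c=np.vstack([cv2.resize(im[:,100:],(540,400)),cv2.resize(t['color'][170:260,255:376],(540,400),interpolation=cv2.INTER_CUBIC)[:200]])
cv2.imwrite('pics/c5.png',c[:,:,::-1])
```

```text
[0.07 0.02 5.63] 0.07019658511852159
```

View pics/c5.png

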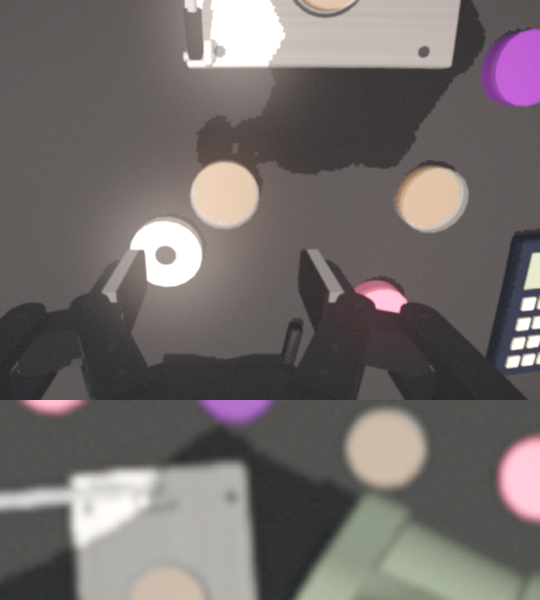

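C is at about (325,195), roughly between the fingers; the cover is at about (265,253). I'll check C by ray and by projecting the nominal position.

Run:
```python
from h import *
st=observe();f=grab_frame('wrist')
print(px(f,(.4405,-.0605,.008),st))
for n,u,v in [('C',325,195),('cov',263,253)]: print(n,[np.round(x,4) for x in blob(f,u,v,.008 if n=='C' else .01,st,h=42,thr=150)])
t=grab_frame('top')
print(blob(t,293,216,.028,h=12,thr=150),blob(t,341,181,.016))
```

```text
[324.61229023 192.41855872]
C [array([324.5, 193. ]), array([70, 69], dtype=int32), array([ 0.4405, -0.061 ,  0.008 ])]
cov [array([263. , 250.5]), array([85, 74], dtype=int32), array([ 0.3934, -0.1142,  0.01  ])]
(array([293., 216.]), (np.int32(25), np.int32(25)), array([0.49230414, 0.09509877, 0.028     ])) (array([341., 183.]), (np.int32(21), np.int32(25)), array([ 0.59719085, -0.05048217,  0.016     ]))
```

C matches. The cover has been knocked aside, to about (0.393,−0.114), so I'll re-measure it later. Picking C now.

>>> move_arm:
  plan:
    - [[0.05,0,1,0,0,0,0.65],[0,0,1,0,0,0,0.65],[0,0,1,0,0,0,0.65],[0,0,1,0,0,0,0.65],[0,0,1,0,0,0,0.65],[0,0,0.63,0,0,0,0.65],[0,0,0,0,0,0,-1],[0,0,0,0,0,0,-1],[0,0,0,0,0,0,-1],[0,0,0,0,0,0,-1]]

```text
clock: 19.95
position: [0.4409, -0.06, 0.0019]
tool_rot: [3.141, 0.0, 1.654]
force: [0.4, 0.6, -0.5]
grip_width: 0.0526
finger_force: 41.8
```

>>> move_arm:
  plan:
    - [[0,0,0,0,0,0,-1],[0,0,-0.5,0,0,0,-1],[0,0,-1,0,0,0,-1],[0,0,-1,0,0,0,-1],[0,0,-1,0,0,0,-1],[0,0,-1,0,0,0,-1],[0,0,-0.5,0,0,0,-1],[0,0,0,0,0,0,-1],[0,0,0,0,0,0,-1],[0,0,0,0,0,0,-1]]

```text
clock: 20.95
position: [0.4401, -0.0603, 0.1006]
tool_rot: [-3.14, -0.0, 1.653]
force: [-0.6, 0.8, -1.2]
grip_width: 0.052
finger_force: 41.9
```

```bash
cat >> h.py <<'E'
def heldx(f,st):
    # tool-x offset of held dish from its silhouette on the centre column
    im=f['color'].astype(int);A=rot(st['tool_rot']);z=st['position'][2]
    col=im[:,316:329].mean(1);g=np.abs(np.gradient(col.mean(1)));d=col[:,0]
    r=np.arange(400);bt=215+np.argmax(-np.sign(0)*0+np.gradient(d)[195:225])-20; bb=305+np.argmax(-np.gradient(d)[305:345])
    q=[(A.T@(pt(f,p,zz,st)-st['position']))[0] for p,zz in [((322,bt),z),((322,bb),z+.016)]]
    return bt,bb,np.round(q,4),np.mean(q)
E
python3 - <<'E'
from h import *
st=observe();f=grab_frame('wrist')
print(heldx(f,st),st['grip_width'])
print(go(st,(.4956,.1005,st['position'][2])),st['position'][2])
E
```

```text
(np.int64(216), np.int64(326), array([ 0.0222, -0.0265]), np.float64(-0.002150872189478018)) 0.05198944820386873
[ 7.78  3.43 -0.  ] 0.1006498660356627
```

>>> move_arm:
  plan:
    - [[0.97,0.43,0,0,0,0,-1],[0.97,0.43,0,0,0,0,-1],[0.97,0.43,0,0,0,0,-1],[0.97,0.43,0,0,0,0,-1],[0.97,0.43,0,0,0,0,-1],[0.97,0.43,0,0,0,0,-1],[0.97,0.43,0,0,0,0,-1],[0.97,0.43,0,0,0,0,-1],[0,0,0,0,0,0,-1],[0,0,0,0,0,0,-1]]

```text
clock: 22.0
position: [0.4959, 0.0998, 0.1007]
tool_rot: [-3.14, 0.001, 1.654]
force: [-1.0, -0.1, 0.5]
grip_width: 0.0524
finger_force: 41.9
```

>>> move_arm:
  plan:
    - [[0,0,0.5,0,0,0,-1],[0,0,0.8,0,0,0,-1],[0,0,0.8,0,0,0,-1],[0,0,0.4,0,0,0,-1],[0,0,0.4,0,0,0,-1],[0,0,0.3,0,0,0,-1],[0,0,0.25,0,0,0,-1],[0,0,0,0,0,0,-1],[0,0,0,0,0,0,-1],[0,0,0,0,0,0,-1]]

```text
clock: 23.0
position: [0.4964, 0.1002, 0.0326]
tool_rot: [3.141, -0.0, 1.654]
force: [-0.1, 0.4, -0.3]
grip_width: 0.0522
finger_force: 41.9
```

Run:
```python
from h import *
st=observe()
print(go(st,(.4956,.1005,.0305)),st['grip_width'])
```

```text
[ 0.02 -0.04  0.11] 0.05223426750268119
```

>>> move_arm:
  plan:
    - [[0,-0.04,0.1,0,0,0,-1],[0,0,0,0,0,0,-1],[0,0,0,0,0,0,0.5],[0,0,0,0,0,0,0.6],[0,0,0,0,0,0,0.65],[0,0,0,0,0,0,0.65],[0,0,-1,0,0,0,0.65],[0,0,-1,0,0,0,0.65],[0,0,-1,0,0,0,0.65],[0,0,-1,0,0,0,0.65]]

```text
clock: 24.0
position: [0.4953, 0.0999, 0.1111]
tool_rot: [-3.141, 0.0, 1.653]
force: [0.6, 0.0, 0.3]
grip_width: 0.0706
finger_force: 0.0
```

>>> move_arm:
  plan:
    - [[-1,0.61,0,0,0,0,0.65],[-1,0.61,0,0,0,0,0.65],[-1,0.61,0,0,0,0,0.65],[-1,0.61,0,0,0,0,0.65],[-1,0.61,0,0,0,0,0.65],[-1,0.61,0,0,0,0,0.65],[-1,0.61,0,0,0,0,0.65],[-0.95,0.61,0,0,0,0,0.65],[0,0,0,0,0,0,0.65],[0,0,0,0,0,0,0.65]]

```text
clock: 25.0
position: [0.6056, -0.0506, 0.1101]
tool_rot: [-3.141, -0.0, 1.653]
force: [-0.5, -0.2, 0.2]
grip_width: 0.0704
finger_force: 0.0
```

Run:
```python
from h import *
st=observe();f=grab_frame('wrist')
p=px(f,(.606,-.05,.008),st);u,v=np.round(p).astype(int)
b=blob(f,u,v,.008,st,h=42,thr=150);print(p,b);print(go(st,(b[2][0],b[2][1],.0015)),go(st,(.606,-.05,.0015)))
t=grab_frame('top')
print(blob(t,293,215,.044,h=12,thr=150))
```

```text
[323.95030502 196.87790496] (array([325., 197.]), (np.int32(65), np.int32(63)), array([ 0.60682664, -0.05003093,  0.008     ]))
[0.02 0.07 5.43] [0.03 0.03 5.43]
(array([293., 215.]), (np.int32(25), np.int32(25)), array([0.49390972, 0.09349217, 0.044     ]))
```

>>> move_arm:
  plan:
    - [[0.02,0.05,1,0,0,0,0.65],[0,0,1,0,0,0,0.65],[0,0,1,0,0,0,0.65],[0,0,1,0,0,0,0.65],[0,0,1,0,0,0,0.65],[0,0,0.43,0,0,0,0.65],[0,0,0,0,0,0,-1],[0,0,0,0,0,0,-1],[0,0,0,0,0,0,-1],[0,0,0,0,0,0,-1]]

```text
clock: 26.1
position: [0.6072, -0.0498, 0.0025]
tool_rot: [3.141, 0.0, 1.653]
force: [0.1, -1.0, -0.6]
grip_width: 0.0522
finger_force: 41.8
```

>>> move_arm:
  plan:
    - [[0,0,0,0,0,0,-1],[0,0,-0.5,0,0,0,-1],[0,0,-1,0,0,0,-1],[0,0,-1,0,0,0,-1],[0,0,-1,0,0,0,-1],[0,0,-1,0,0,0,-1],[0,0,-1,0,0,0,-1],[0,0,-0.5,0,0,0,-1],[0,0,0,0,0,0,-1],[0,0,0,0,0,0,-1]]

```text
clock: 27.1
position: [0.6066, -0.0498, 0.1213]
tool_rot: [-3.141, -0.0, 1.653]
force: [-0.3, 0.4, -0.7]
grip_width: 0.0519
finger_force: 41.9
```

Run:
```python
from h import *
st=observe();f=grab_frame('wrist')
print(heldx(f,st),st['grip_width'])
print(go(st,(.4956,.1005,st['position'][2])),st['position'][2])
```

```text
(np.int64(215), np.int64(324), array([ 0.0227, -0.0253]), np.float64(-0.00134132786352034)) 0.05193346530786906
[ 7.95 -4.91  0.  ] 0.12131748177593729
```

>>> move_arm:
  plan:
    - [[0.99,-0.61,0,0,0,0,-1],[0.99,-0.61,0,0,0,0,-1],[0.99,-0.61,0,0,0,0,-1],[0.99,-0.61,0,0,0,0,-1],[0.99,-0.61,0,0,0,0,-1],[0.99,-0.61,0,0,0,0,-1],[0.99,-0.61,0,0,0,0,-1],[0.99,-0.61,0,0,0,0,-1],[0,0,0,0,0,0,-1],[0,0,0,0,0,0,-1]]

```text
clock: 28.15
position: [0.4963, 0.0999, 0.1212]
tool_rot: [-3.141, 0.001, 1.654]
force: [0.7, -0.8, -0.9]
grip_width: 0.0524
finger_force: 41.9
```

>>> move_arm:
  plan:
    - [[0,0,0.5,0,0,0,-1],[0,0,0.8,0,0,0,-1],[0,0,0.8,0,0,0,-1],[0,0,0.5,0,0,0,-1],[0,0,0.4,0,0,0,-1],[0,0,0.3,0,0,0,-1],[0,0,0.25,0,0,0,-1],[0,0,0,0,0,0,-1],[0,0,0,0,0,0,-1],[0,0,0,0,0,0,-1]]

```text
clock: 29.15
position: [0.4967, 0.1, 0.051]
tool_rot: [3.141, -0.0, 1.653]
force: [-0.1, 0.6, -0.2]
grip_width: 0.0522
finger_force: 41.9
```

Run:
```python
from h import *
st=observe();f=grab_frame('wrist');save(f,'w6.png')
print(go(st,(.4956,.1005,.0465)),st['grip_width'])
```

```text
[ 0.03 -0.05  0.23] 0.052205495762713265
```

View pics/w6.png

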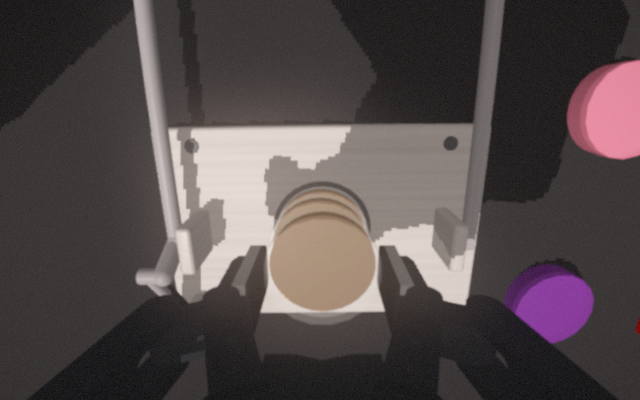

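Wrist view: the pile is straight over the ring, with the dish centred at about (322,260). Releasing, then on to D.

>>> move_arm:
  plan:
    - [[0,-0.05,0.22,0,0,0,-1],[0,0,0,0,0,0,-1],[0,0,0,0,0,0,0.5],[0,0,0,0,0,0,0.6],[0,0,0,0,0,0,0.65],[0,0,0,0,0,0,0.65],[0,0,-1,0,0,0,0.65],[0,0,-1,0,0,0,0.65],[0,0,-1,0,0,0,0.65],[0,0,-1,0,0,0,0.65]]

```text
clock: 30.2
position: [0.4954, 0.0997, 0.1271]
tool_rot: [-3.141, 0.0, 1.653]
force: [0.1, -0.5, -0.4]
grip_width: 0.0705
finger_force: 0.0
```

>>> move_arm:
  plan:
    - [[-0.98,-0.24,0,0,0,0,0.65],[-0.98,-0.24,0,0,0,0,0.65],[-0.98,-0.24,0,0,0,0,0.65],[-0.98,-0.24,0,0,0,0,0.65],[-0.98,-0.24,0,0,0,0,0.65],[-0.98,-0.24,0,0,0,0,0.65],[-0.98,-0.24,0,0,0,0,0.65],[-0.98,-0.24,0,0,0,0,0.65],[-0.98,-0.24,0,0,0,0,0.65],[-0.98,-0.24,0,0,0,0,0.65]]

```text
clock: 31.2
position: [0.4636, -0.1003, 0.1264]
tool_rot: [3.142, -0.0, 1.653]
force: [-0.0, 0.8, 0.8]
grip_width: 0.0705
finger_force: 0.0
```

>>> move_arm:
  plan:
    - [[-0.98,-0.24,0,0,0,0,0.65],[-0.98,-0.24,0,0,0,0,0.65],[-0.98,-0.24,0,0,0,0,0.65],[-0.98,-0.24,0,0,0,0,0.65],[-0.98,-0.24,0,0,0,0,0.65],[-0.98,-0.24,0,0,0,0,0.65],[-0.98,-0.24,0,0,0,0,0.65],[-0.8,-0.19,0,0,0,0,0.65],[0,0,0,0,0,0,0.65],[0,0,0,0,0,0,0.65]]

```text
clock: 32.2
position: [0.4391, -0.2551, 0.1262]
tool_rot: [-3.142, -0.0, 1.653]
force: [0.2, 0.8, 0.1]
grip_width: 0.0701
finger_force: 0.0
```

Run:
```python
from h import *
st=observe();f=grab_frame('wrist');save(f,'w7.png')
p=px(f,(.4395,-.2585,.008),st);u,v=np.round(p).astype(int)
b=blob(f,u,v,.008,st,h=42,thr=150);print(p,b);print(go(st,(b[2][0],b[2][1],.0015)),go(st,(.4395,-.2585,.0015)))
print('cover px from earlier',px(f,(.393,-.114,.01),st))
```

```text
[323.37835662 195.92950177] (array([324.5, 197. ]), (np.int32(66), np.int32(65)), array([ 0.44051046, -0.25935024,  0.008     ]))
[-0.22  0.05  6.24] [-0.17  0.01  6.24]
cover px from earlier [275.27121605  -2.73840561]
```

View pics/w7.png

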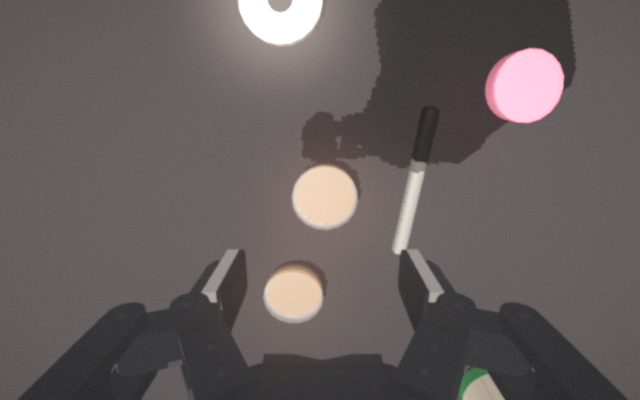

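D is at (325,197). The marker's left edge at that row is around 399, clear of the right finger's outer side at about 385. Picking D.

>>> move_arm:
  plan:
    - [[-0.2,0.03,0.5,0,0,0,0.65],[0,0,1,0,0,0,0.65],[0,0,1,0,0,0,0.65],[0,0,1,0,0,0,0.65],[0,0,1,0,0,0,0.65],[0,0,1,0,0,0,0.65],[0,0,0.74,0,0,0,0.65],[0,0,0,0,0,0,-1],[0,0,0,0,0,0,-1],[0,0,0,0,0,0,-1]]

```text
clock: 33.25
position: [0.4405, -0.2594, 0.0022]
tool_rot: [3.141, 0.001, 1.653]
force: [-0.7, -0.0, -0.1]
grip_width: 0.0522
finger_force: 41.8
```

>>> move_arm:
  plan:
    - [[0,0,0,0,0,0,-1],[0,0,-0.5,0,0,0,-1],[0,0,-1,0,0,0,-1],[0,0,-1,0,0,0,-1],[0,0,-1,0,0,0,-1],[0,0,-1,0,0,0,-1],[0,0,-1,0,0,0,-1],[0,0,-0.5,0,0,0,-1],[0,0,0,0,0,0,-1],[0,0,0,0,0,0,-1]]

```text
clock: 34.25
position: [0.4401, -0.2589, 0.1213]
tool_rot: [3.142, -0.0, 1.654]
force: [0.4, -0.3, -0.4]
grip_width: 0.0522
finger_force: 41.9
```

Run:
```python
from h import *
st=observe();f=grab_frame('wrist')
print(heldx(f,st),st['grip_width'])
print(go(st,(.4954,.1005,st['position'][2])),st['position'][2])
p=px(f,(.393,-.114,.01),st);print(p)
```

```text
(np.int64(215), np.int64(325), array([ 0.0227, -0.0259]), np.float64(-0.0016215231799437783)) 0.052240201985528104
[17.68  4.25  0.  ] 0.12128616071819266
[273.32773314 -11.09151686]
```

>>> move_arm:
  plan:
    - [[0.98,0.24,0,0,0,0,-1],[0.98,0.24,0,0,0,0,-1],[0.98,0.24,0,0,0,0,-1],[0.98,0.24,0,0,0,0,-1],[0.98,0.24,0,0,0,0,-1],[0.98,0.24,0,0,0,0,-1],[0.98,0.24,0,0,0,0,-1],[0.98,0.24,0,0,0,0,-1],[0.98,0.24,0,0,0,0,-1],[0.98,0.24,0,0,0,0,-1]]

```text
clock: 35.3
position: [0.4714, -0.0592, 0.1207]
tool_rot: [-3.14, 0.0, 1.653]
force: [0.8, 0.0, 0.2]
grip_width: 0.0522
finger_force: 41.9
```

>>> move_arm:
  plan:
    - [[0.98,0.24,0,0,0,0,-1],[0.98,0.24,0,0,0,0,-1],[0.98,0.24,0,0,0,0,-1],[0.98,0.24,0,0,0,0,-1],[0.98,0.24,0,0,0,0,-1],[0.98,0.24,0,0,0,0,-1],[0.98,0.24,0,0,0,0,-1],[0.98,0.2,0,0,0,0,-1],[0,0,0.5,0,0,0,-1],[0,0,0.5,0,0,0,-1]]

```text
clock: 36.3
position: [0.4959, 0.0994, 0.1003]
tool_rot: [-3.141, 0.001, 1.654]
force: [0.1, -0.5, -0.9]
grip_width: 0.0522
finger_force: 41.9
```

>>> move_arm:
  plan:
    - [[0,0,0.5,0,0,0,-1],[0,0,0.4,0,0,0,-1],[0,0,0.4,0,0,0,-1],[0,0,0.2,0,0,0,-1],[0,0,0.2,0,0,0,-1],[0,0,0,0,0,0,-1],[0,0,0,0,0,0,-1],[0,0,0,0,0,0,-1],[0,0,0,0,0,0,-1],[0,0,0,0,0,0,-1]]

```text
clock: 37.3
position: [0.4964, 0.0995, 0.0677]
tool_rot: [3.141, -0.0, 1.653]
force: [0.2, 0.2, 0.3]
grip_width: 0.0526
finger_force: 41.9
```

Run:
```python
from h import *
st=observe();f=grab_frame('wrist')
print(go(st,(.4954,.1005,.0625)),st['grip_width'],heldx(f,st))
```

```text
[ 0.05 -0.05  0.26] 0.0525544008262851 (np.int64(200), np.int64(325), array([ 0.03  , -0.0259]), np.float64(0.0020296050008024))
```

>>> move_arm:
  plan:
    - [[0.04,-0.05,0.25,0,0,0,-1],[0,0,0,0,0,0,-1],[0,0,0,0,0,0,0.5],[0,0,0,0,0,0,0.6],[0,0,0,0,0,0,0.65],[0,0,0,0,0,0,0.65],[0,0,-1,0,0,0,0.65],[0,0,-1,0,0,0,0.65],[0,0,-1,0,0,0,0.65],[-0.97,-0.24,0,0,0,0,0.65]]

```text
clock: 38.35
position: [0.4933, 0.0824, 0.1243]
tool_rot: [3.139, -0.001, 1.656]
force: [0.3, 0.4, -0.5]
grip_width: 0.0705
finger_force: 0.0
```

>>> move_arm:
  plan:
    - [[-0.97,-0.24,0,0,0,0,0.65],[-0.97,-0.24,0,0,0,0,0.65],[-0.97,-0.24,0,0,0,0,0.65],[-0.97,-0.24,0,0,0,0,0.65],[-0.97,-0.24,0,0,0,0,0.65],[-0.97,-0.24,0,0,0,0,0.65],[-0.97,-0.24,0,0,0,0,0.65],[-0.97,-0.24,0,0,0,0,0.65],[-0.97,-0.24,0,0,0,0,0.65],[-0.97,-0.24,0,0,0,0,0.65]]

```text
clock: 39.35
position: [0.4601, -0.1176, 0.1226]
tool_rot: [3.141, -0.0, 1.653]
force: [-0.3, 0.7, 0.0]
grip_width: 0.0706
finger_force: 0.0
```

>>> move_arm:
  plan:
    - [[-0.97,-0.24,0,0,0,0,0.65],[-0.97,-0.24,0,0,0,0,0.65],[-0.97,-0.24,0,0,0,0,0.65],[-0.97,-0.24,0,0,0,0,0.65],[-0.97,-0.24,0,0,0,0,0.65],[-0.97,-0.24,0,0,0,0,0.65],[-0.97,-0.24,0,0,0,0,0.65],[-0.97,-0.24,0,0,0,0,0.65],[-0.97,-0.24,0,0,0,0,0.65],[-0.97,-0.24,0,0,0,0,0.65]]

```text
clock: 40.35
position: [0.4282, -0.315, 0.1225]
tool_rot: [3.142, 0.0, 1.653]
force: [0.7, 1.2, -0.0]
grip_width: 0.0707
finger_force: 0.0
```

>>> move_arm:
  plan:
    - [[-0.97,-0.24,0,0,0,0,0.65],[-0.97,-0.24,0,0,0,0,0.65],[0,0,0,0,0,0,0.65],[0,0,0,0,0,0,0.65],[0,0,0,0,0,0,0.65],[0,0,0,0,0,0,0.65],[0,0,0,0,0,0,0.65],[0,0,0,0,0,0,0.65],[0,0,0,0,0,0,0.65],[0,0,0,0,0,0,0.65]]

```text
clock: 41.35
position: [0.4221, -0.3535, 0.1225]
tool_rot: [3.142, 0.0, 1.653]
force: [-0.6, -0.0, -0.2]
grip_width: 0.0703
finger_force: 0.0
```

Run:
```python
from h import *
st=observe();f=grab_frame('wrist')
p=px(f,(.42,-.3545,.008),st);u,v=np.round(p).astype(int)
b=blob(f,u,v,.008,st,h=42,thr=150);print(p,b);print(go(st,(b[2][0],b[2][1],.0015)),go(st,(.42,-.3545,.0015)))
t=grab_frame('top');print(blob(t,360,248,.012,h=30,thr=110))
```

```text
[320.61276539 194.06081589] (array([320., 194.]), (np.int32(69), np.int32(67)), array([ 0.41949524, -0.35449047,  0.008     ]))
[-0.04 -0.13  6.05] [-0.04 -0.11  6.05]
(array([360., 258.]), (np.int32(61), np.int32(41)), array([ 0.36732503, -0.11000329,  0.012     ]))
```

>>> move_arm:
  plan:
    - [[-0.04,-0.12,0.5,0,0,0,0.65],[0,0,1,0,0,0,0.65],[0,0,1,0,0,0,0.65],[0,0,1,0,0,0,0.65],[0,0,1,0,0,0,0.65],[0,0,1,0,0,0,0.65],[0,0,0.55,0,0,0,0.65],[0,0,0,0,0,0,-1],[0,0,0,0,0,0,-1],[0,0,0,0,0,0,-1]]

```text
clock: 42.45
position: [0.42, -0.3549, 0.0023]
tool_rot: [3.141, 0.001, 1.653]
force: [-0.1, 0.4, -0.1]
grip_width: 0.0521
finger_force: 41.8
```

>>> move_arm:
  plan:
    - [[0,0,0,0,0,0,-1],[0,0,-0.5,0,0,0,-1],[0,0,-1,0,0,0,-1],[0,0,-1,0,0,0,-1],[0,0,-1,0,0,0,-1],[0,0,-1,0,0,0,-1],[0,0,-1,0,0,0,-1],[0,0,-1,0,0,0,-1],[0,0,0,0,0,0,-1],[0,0,0,0,0,0,-1]]

```text
clock: 43.45
position: [0.4199, -0.3545, 0.1322]
tool_rot: [3.14, 0.0, 1.654]
force: [-0.4, 1.0, -1.3]
grip_width: 0.0521
finger_force: 41.9
```

Run:
```python
from h import *
st=observe();f=grab_frame('wrist')
print(heldx(f,st),st['grip_width'])
print(go(st,(.4954,.1005,st['position'][2])),st['position'][2])
t=grab_frame('top');cv2.imwrite('pics/c8.png',cv2.resize(t['color'][150:280,255:455],None,fx=4,fy=4,interpolation=cv2.INTER_CUBIC)[:,:,::-1])
```

```text
(np.int64(213), np.int64(323), array([ 0.0237, -0.0248]), np.float64(-0.0005729137272891659)) 0.05206720502630432
[22.36  5.64 -0.  ] 0.1322455841941448
```

View pics/c8.png

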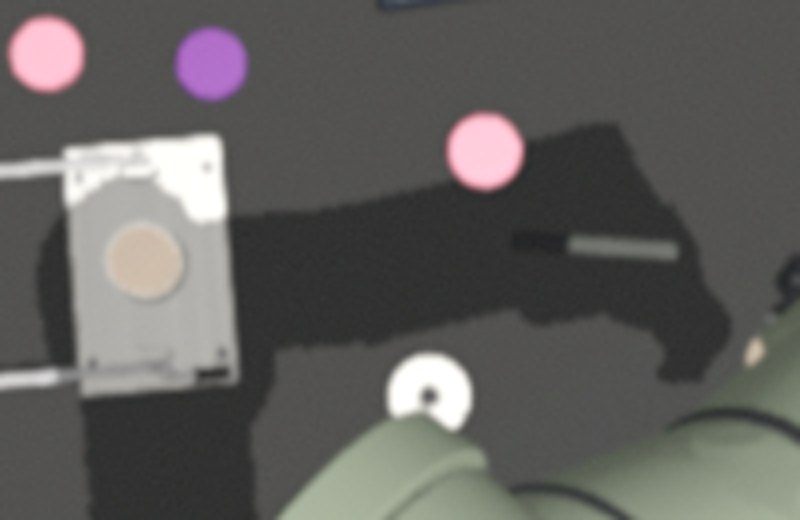

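The pile looks straight, with its top at about (145,262) in the crop, which is over the ring. The cover's plug is at about (362,249) in the full image, so roughly (0.395,−0.116). Placing the fifth dish.

>>> move_arm:
  plan:
    - [[0.97,0.25,0,0,0,0,-1],[0.97,0.25,0,0,0,0,-1],[0.97,0.25,0,0,0,0,-1],[0.97,0.25,0,0,0,0,-1],[0.97,0.25,0,0,0,0,-1],[0.97,0.25,0,0,0,0,-1],[0.97,0.25,0,0,0,0,-1],[0.97,0.25,0,0,0,0,-1],[0.97,0.25,0,0,0,0,-1],[0.97,0.25,0,0,0,0,-1]]

```text
clock: 44.55
position: [0.4532, -0.1563, 0.131]
tool_rot: [-3.14, -0.0, 1.653]
force: [0.2, 0.1, -0.6]
grip_width: 0.0525
finger_force: 41.9
```

>>> move_arm:
  plan:
    - [[0.97,0.25,0,0,0,0,-1],[0.97,0.25,0,0,0,0,-1],[0.97,0.25,0,0,0,0,-1],[0.97,0.25,0,0,0,0,-1],[0.97,0.25,0,0,0,0,-1],[0.97,0.25,0,0,0,0,-1],[0.97,0.25,0,0,0,0,-1],[0.97,0.25,0,0,0,0,-1],[0.97,0.25,0,0,0,0,-1],[0.97,0.25,0,0,0,0,-1]]

```text
clock: 45.55
position: [0.4871, 0.041, 0.131]
tool_rot: [-3.141, 0.0, 1.653]
force: [-0.0, 0.5, -0.3]
grip_width: 0.0522
finger_force: 41.9
```

>>> move_arm:
  plan:
    - [[0.97,0.22,0,0,0,0,-1],[0.97,0.21,0,0,0,0,-1],[0.97,0.2,0,0,0,0,-1],[0,0,0.5,0,0,0,-1],[0,0,0.5,0,0,0,-1],[0,0,0.5,0,0,0,-1],[0,0,0.4,0,0,0,-1],[0,0,0.3,0,0,0,-1],[0,0,0,0,0,0,-1],[0,0,0,0,0,0,-1]]

```text
clock: 46.55
position: [0.4952, 0.0991, 0.0875]
tool_rot: [-3.142, 0.0, 1.653]
force: [0.6, 0.2, -0.2]
grip_width: 0.0524
finger_force: 41.9
```

Run:
```python
from h import *
st=observe();f=grab_frame('wrist');t=grab_frame('side')
print(go(st,(.4954,.1000,.0785)),st['grip_width'])
a=cv2.resize(t['color'][130:230,250:350],(400,400),interpolation=cv2.INTER_CUBIC)
cv2.imwrite('pics/c9.png',np.hstack([a,f['color'][:,120:520]])[:,:,::-1])
```

```text
[0.05 0.01 0.45] 0.05237952674416092
```

View pics/c9.png

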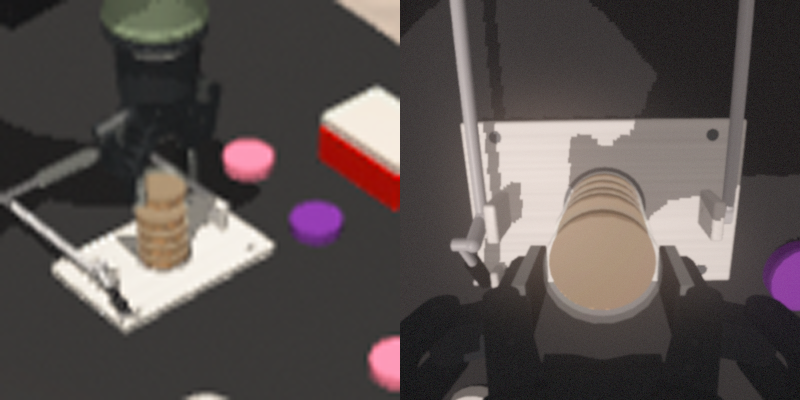

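The side view (left) and wrist view (right) both show a straight pile, with the fifth dish just above it. Releasing, then going to the cover.

>>> move_arm:
  plan:
    - [[0.05,0,0.22,0,0,0,-1],[0,0,0.2,0,0,0,-1],[0,0,0,0,0,0,-1],[0,0,0,0,0,0,0.5],[0,0,0,0,0,0,0.6],[0,0,0,0,0,0,0.65],[0,0,0,0,0,0,0.65],[0,0,-1,0,0,0,0.65],[0,0,-1,0,0,0,0.65],[0,0,-1,0,0,0,0.65]]

```text
clock: 47.65
position: [0.4949, 0.1002, 0.1398]
tool_rot: [-3.141, 0.0, 1.653]
force: [0.5, -0.0, 1.2]
grip_width: 0.0707
finger_force: 0.0
```

>>> move_arm:
  plan:
    - [[-0.94,-0.53,0,0,0,0,0.75],[-0.94,-0.53,0,0,0,0,0.75],[-0.94,-0.53,0,0,0,0,0.75],[-0.94,-0.53,0,0,0,0,0.75],[-0.94,-0.53,0,0,0,0,0.75],[-0.94,-0.53,0,0,0,0,0.75],[-0.94,-0.53,0,0,0,0,0.75],[-0.94,-0.53,0,0,0,0,0.75],[-0.94,-0.53,0,0,0,0,0.75],[-0.94,-0.53,0,0,0,0,0.75]]

```text
clock: 48.65
position: [0.4045, -0.0965, 0.1392]
tool_rot: [3.141, -0.0, 1.653]
force: [0.4, -0.3, -0.2]
grip_width: 0.0747
finger_force: 0.0
```

>>> move_arm:
  plan:
    - [[-0.94,-0.53,0,0,0,0,0.75],[0,0,0,0,0,0,0.75],[0,0,0,0,0,0,0.75],[0,0,0,0,0,0,0.75],[0,0,0,0,0,0,0.75],[0,0,0,0,0,0,0.75],[0,0,0,0,0,0,0.75],[0,0,0,0,0,0,0.75],[0,0,0,0,0,0,0.75],[0,0,0,0,0,0,0.75]]

```text
clock: 49.65
position: [0.3959, -0.1154, 0.1391]
tool_rot: [-3.142, 0.0, 1.653]
force: [0.1, -0.0, -1.2]
grip_width: 0.0749
finger_force: 0.0
```

Run:
```python
from h import *
st=observe();f=grab_frame('wrist');save(f,'w10.png')
print(np.round(st['position'],4),np.round(st['tool_rot'],4),st['grip_width'],st['qpos'])
p=px(f,(.3955,-.1155,.008),st);u,v=np.round(p).astype(int)
b=blob(f,u,v,.007,st,h=46,thr=170);print(p,b);print(go(st,(b[2][0],b[2][1],.0)))
```

```text
[ 0.3959 -0.1154  0.1391] [-3.1416  0.      1.6534] 0.07492291703878187 [-0.34187134  0.41076494  0.61167274  2.2420051  -0.41909735  0.59845667
  0.66484435]
[322.72064767 187.93422249] (array([324. , 187.5]), (np.int32(73), np.int32(72)), array([ 0.3966005 , -0.11528833,  0.007     ]))
[0.   0.04 6.96]
```

View pics/w10.png

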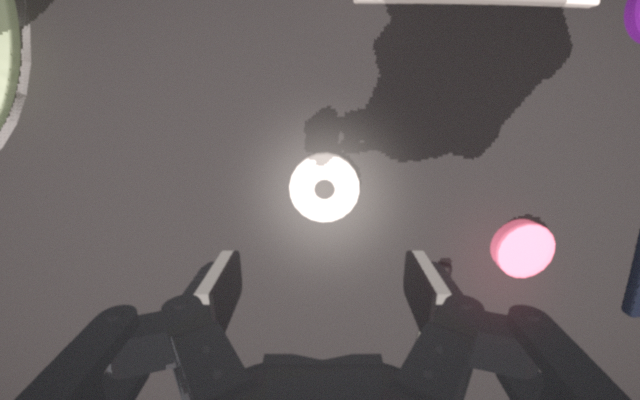

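The cover is centred between the fingers at (324,188). Picking it.

>>> move_arm:
  plan:
    - [[0,0.04,1,0,0,0,0.75],[0,0,1,0,0,0,0.75],[0,0,1,0,0,0,0.75],[0,0,1,0,0,0,0.75],[0,0,1,0,0,0,0.75],[0,0,1,0,0,0,0.75],[0,0,0.5,0,0,0,0.75],[0,0,0.46,0,0,0,0.75],[0,0,0,0,0,0,0.75],[0,0,0,0,0,0,0.75]]
  grip_force: 60

```text
clock: 50.7
position: [0.3968, -0.1154, 0.0003]
tool_rot: [3.141, 0.0, 1.653]
force: [0.7, 0.9, -0.2]
grip_width: 0.0744
finger_force: 0.0
```

>>> move_arm:
  plan:
    - [[0,0,0,0,0,0,-1],[0,0,0,0,0,0,-1],[0,0,0,0,0,0,-1],[0,0,0,0,0,0,-1],[0,0,-0.5,0,0,0,-1],[0,0,-1,0,0,0,-1],[0,0,-1,0,0,0,-1],[0,0,-1,0,0,0,-1],[0,0,-1,0,0,0,-1],[0,0,-1,0,0,0,-1]]

```text
clock: 51.7
position: [0.3966, -0.1151, 0.1112]
tool_rot: [3.141, -0.0, 1.654]
force: [0.7, 0.0, -1.2]
grip_width: 0.057
finger_force: 64.3
```

>>> move_arm:
  plan:
    - [[0,0,-1,0,0,0,-1],[0,0,-0.5,0,0,0,-1],[0,0,0,0,0,0,-1],[0,0,0,0,0,0,-1],[0,0,0,0,0,0,-1],[0,0,0,0,0,0,-1],[0,0,0,0,0,0,-1],[0,0,0,0,0,0,-1],[0,0,0,0,0,0,-1],[0,0,0,0,0,0,-1]]

```text
clock: 52.7
position: [0.3966, -0.1153, 0.1399]
tool_rot: [-3.142, 0.0, 1.653]
force: [0.1, -0.2, -0.7]
grip_width: 0.0568
finger_force: 64.3
```

Run:
```python
from h import *
st=observe();f=grab_frame('wrist');t=grab_frame('side')
a=cv2.resize(t['color'][130:250,250:370],(400,400),interpolation=cv2.INTER_CUBIC)
cv2.imwrite('pics/c11.png',np.hstack([a,f['color'][:,120:520]])[:,:,::-1])
print(go(st,(.4954,.1000,st['position'][2])),st['position'],st['grip_width'])
# plug centre in tool frame: dark blob
im=f['color'][230:300,290:355].astype(int).max(2);print(im[::6,::6])
```

```text
[10.32  5.81 -0.  ] [ 0.39663477 -0.11531613  0.13986076] 0.05680845809034542
[[210 212 209 211 213 211 210 210 211 212 210]
 [211 213 213 213 213 211 213 212 211 210 210]
 [212 214 214 214 216 213 215 213 213 214 215]
 [217 217 215 215 218 215 216 214 214 214 214]
 [217 217 219 219 174 133 137 200 217 215 216]
 [216 215 216 137 137 138 130 134 171 219 218]
 [216 218 207 140 141 141 142 139 139 219 217]
 [218 219 205 145 147 146 145 144 142 220 222]
 [244 245 221 150 161 159 162 160 164 242 234]
 [255 255 255 255 164 164 161 175 255 255 255]
 [255 255 255 255 255 255 255 255 255 255 255]
 [255 255 255 255 255 255 255 255 255 255 255]]
```

View pics/c11.png

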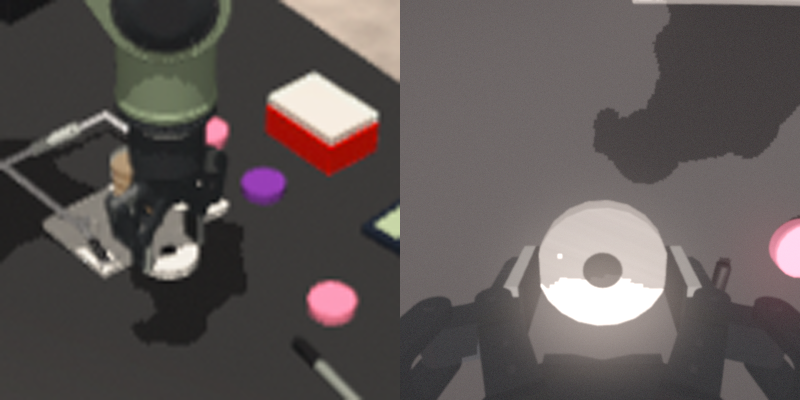

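The cover is held, with its plug at about (322,269). I'll carry it over the pile and check its offset.

>>> move_arm:
  plan:
    - [[0.94,0.53,0,0,0,0,-1],[0.94,0.53,0,0,0,0,-1],[0.94,0.53,0,0,0,0,-1],[0.94,0.53,0,0,0,0,-1],[0.94,0.53,0,0,0,0,-1],[0.94,0.53,0,0,0,0,-1],[0.94,0.53,0,0,0,0,-1],[0.94,0.53,0,0,0,0,-1],[0.94,0.53,0,0,0,0,-1],[0.94,0.53,0,0,0,0,-1]]

```text
clock: 53.8
position: [0.4871, 0.0817, 0.1399]
tool_rot: [-3.142, -0.0, 1.654]
force: [-0.3, 0.3, -0.8]
grip_width: 0.0568
finger_force: 64.3
```

>>> move_arm:
  plan:
    - [[0.92,0.51,0,0,0,0,-1],[0,0,0,0,0,0,-1],[0,0,0,0,0,0,-1],[0,0,0.5,0,0,0,-1],[0,0,0.5,0,0,0,-1],[0,0,0.4,0,0,0,-1],[0,0,0.3,0,0,0,-1],[0,0,0.2,0,0,0,-1],[0,0,0,0,0,0,-1],[0,0,0,0,0,0,-1]]

```text
clock: 54.8
position: [0.4955, 0.0999, 0.102]
tool_rot: [3.141, 0.0, 1.653]
force: [-1.3, -0.1, -1.1]
grip_width: 0.0573
finger_force: 64.3
```

Run:
```python
from h import *
st=observe();f=grab_frame('wrist')
g=f['color'].max(2);w=cv2.GaussianBlur(g,(5,5),0)[240:300,295:350]
m=(w<w.max()*.72).astype(np.uint8);n,l,s,c=cv2.connectedComponentsWithStats(m)
for i in range(1,n):
    if s[i,4]>100:
        q=c[i]+[295,240];print(s[i],q,rot(st['tool_rot']).T@(pt(f,q,st['position'][2]+.012,st)-st['position']))
print(go(st,(.4954,.1000,.093)),st['grip_width'],st['position'])
save(f,'w12.png')
```

```text
[   0    0   55   48 2331] [321.99270699 260.94551695] [ 0.00524741 -0.00087089 -0.01200044]
[ 0.01 -0.01  0.45] 0.0572634857887838 [0.49554391 0.0999052  0.10198404]
```

View pics/w12.png

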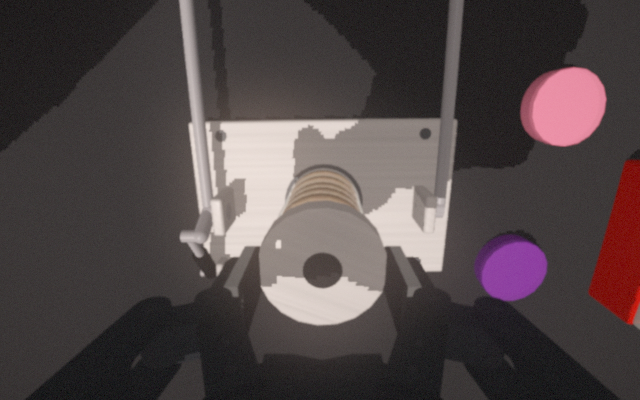

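The plug at (322,270) is about 1 mm off centre and the pile below is straight. Lowering the last bit, releasing and rising.

>>> move_arm:
  plan:
    - [[0,0,0.22,0,0,0,-1],[0,0,0.2,0,0,0,-1],[0,0,0,0,0,0,-1],[0,0,0,0,0,0,0.55],[0,0,0,0,0,0,0.65],[0,0,0,0,0,0,0.75],[0,0,0,0,0,0,0.75],[0,0,0,0,0,0,0.75],[0,0,-0.5,0,0,0,0.75],[0,0,-1,0,0,0,0.75]]

```text
clock: 55.85
position: [0.4949, 0.0997, 0.1236]
tool_rot: [-3.14, 0.001, 1.653]
force: [1.7, -0.0, 0.7]
grip_width: 0.0748
finger_force: 0.0
```

>>> move_arm:
  plan:
    - [[0,0,-1,0,0,0,0.75],[0,0,-1,0,0,0,0.75],[0,0,-1,0,0,0,0.75],[0,0,-1,0,0,0,0.75],[0,0,-1,0,0,0,0.5],[0,0,-1,0,0,0,0],[0,0,0,0,0,0,-0.2],[0,0,0,0,0,0,-0.2],[0,0,0,0,0,0,-0.2],[0,0,0,0,0,0,-0.2]]

```text
clock: 56.85
position: [0.4951, 0.0999, 0.243]
tool_rot: [-3.141, 0.0, 1.653]
force: [0.2, -0.5, 0.7]
grip_width: 0.0339
finger_force: 0.0
```

Run:
```python
from h import *
st=observe();f=grab_frame('wrist');t=grab_frame('side')
a=cv2.resize(t['color'][130:230,250:350],(400,400),interpolation=cv2.INTER_CUBIC)
cv2.imwrite('pics/c13.png',np.hstack([a,f['color'][:,120:520]])[:,:,::-1])
print(st['position'],st['grip_width'],go(st,(.481,.2595,.1)))
print(px(f,(.4955,.1,.104),st))
w=cv2.GaussianBlur(f['color'].max(2),(3,3),0);u,v=np.round(px(f,(.4955,.1,.104),st)).astype(int);w=w[v-20:v+21,u-20:u+21]
m=(w<w.max()*.7).astype(np.uint8);n,l,s,c=cv2.connectedComponentsWithStats(m)
for i in range(1,n):
    if s[i,4]>60: q=c[i]+[u-20,v-20];print(s[i],q,pt(f,q,.104,st))
```

```text
[0.49514721 0.09989012 0.24301704] 0.03393801918851397 [ 8.01 -0.04  7.15]
[323.70661294 185.33162854]
[ 10  12  19  18 274] [322.89051095 185.30291971] [0.4947737  0.09996519 0.104     ]
```

View pics/c13.png

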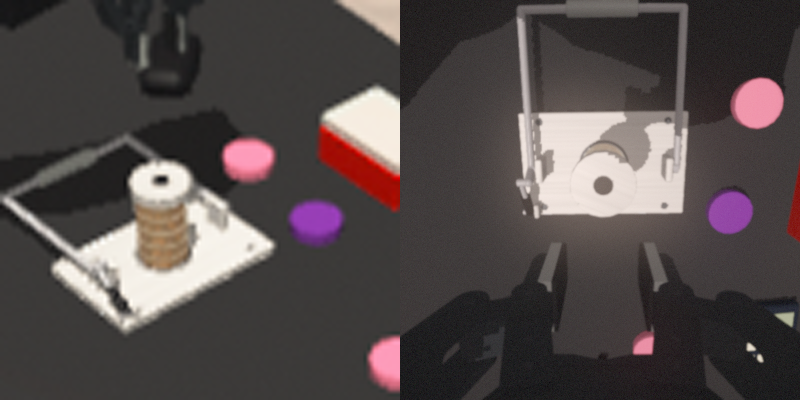

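The cover sits level on the pile: plug at (603,185) in the crop, giving (0.4948, 0.1000), which matches the ring. Now the handle. I'll move over the folded grip and check the wrist joint before turning.

>>> move_arm:
  plan:
    - [[1,0,0,0,0,0,-0.2],[1,0,0,0,0,0,-0.2],[1,0,0,0,0,0,-0.2],[1,0,0,0,0,0,-0.2],[1,0,0,0,0,0,-0.2],[1,0,0,0,0,0,-0.2],[1,0,0,0,0,0,-0.2],[1,0,0,0,0,0,-0.2],[0,0,0,0,0,1,-0.2],[0,0,0,0,0,1,-0.2]]

```text
clock: 57.95
position: [0.482, 0.2598, 0.2431]
tool_rot: [-3.141, 0.001, 1.441]
force: [0.0, -0.6, -0.2]
grip_width: 0.034
finger_force: 0.0
```

Run:
```python
from h import *
st=observe();print(np.round(st['qpos'],3),st['position'],st['tool_rot'])
th=np.radians(np.arange(30)*3+1.5);s=2*.16*np.sin(np.radians(1.5))/.02
print(np.round(np.c_[s*np.sin(th),-s*np.cos(th)],2).tolist())
```

```text
[-1.155  0.494  0.784  1.82  -0.41   0.998 -0.333] [0.48203885 0.25982998 0.24308937] [-3.14117523e+00  6.26546062e-04  1.44070822e+00]
[[0.01, -0.42], [0.03, -0.42], [0.05, -0.42], [0.08, -0.41], [0.1, -0.41], [0.12, -0.4], [0.14, -0.39], [0.16, -0.39], [0.18, -0.38], [0.2, -0.37], [0.22, -0.36], [0.24, -0.35], [0.25, -0.33], [0.27, -0.32], [0.29, -0.3], [0.3, -0.29], [0.32, -0.27], [0.33, -0.25], [0.35, -0.24], [0.36, -0.22], [0.37, -0.2], [0.38, -0.18], [0.39, -0.16], [0.39, -0.14], [0.4, -0.12], [0.41, -0.1], [0.41, -0.08], [0.42, -0.05], [0.42, -0.03], [0.42, -0.01]]
```

>>> move_arm:
  plan:
    - [[0,0,0,0,0,1,-0.2],[0,0,0,0,0,1,-0.2],[0,0,0,0,0,1,-0.2],[0,0,0,0,0,1,-0.2],[0,0,0,0,0,1,-0.2],[0,0,0,0,0,1,-0.2],[0,0,0,0,0,1,-0.2],[0,0,0,0,0,1,-0.2],[0,0,0,0,0,1,-0.2],[0,0,0,0,0,1,-0.2]]

```text
clock: 58.95
position: [0.4822, 0.2594, 0.2432]
tool_rot: [3.141, 0.0, 0.392]
force: [0.1, 0.4, 1.6]
grip_width: 0.0343
finger_force: 0.0
```

>>> move_arm:
  plan:
    - [[0,0,0,0,0,1,-0.2],[0,0,0,0,0,1,-0.2],[0,0,0,0,0,0.92,-0.2],[0,0,1,0,0,0,-0.2],[0,0,1,0,0,0,-0.2],[0,0,1,0,0,0,-0.2],[0,0,1,0,0,0,-0.2],[0,0,0,0,0,0,-0.2],[0,0,0,0,0,0,-0.2],[0,0,0,0,0,0,-0.2]]

```text
clock: 59.95
position: [0.4827, 0.2595, 0.1644]
tool_rot: [-3.141, -0.001, 0.091]
force: [1.2, -0.2, 0.3]
grip_width: 0.0345
finger_force: 0.0
```

Run:
```python
from h import *
st=observe();f=grab_frame('wrist');save(f,'w14.png')
print(np.round(st['qpos'],3),np.round(st['position'],4),np.round(st['tool_rot'],4))
im=f['color'].astype(int).max(2)
print('grip px',px(f,(.4805,.2595,.03),st))
u,v=np.round(px(f,(.4805,.2595,.03),st)).astype(int)
for vv in (v-12,v,v+12): print(vv,im[vv,u-60:u+61:3])
print('go',go(st,(.4805,.2595,.012)))
```

```text
[-1.268  0.749  1.038  1.902 -0.792  0.969 -1.335] [0.4827 0.2595 0.1644] [-3.1413e+00 -9.0000e-04  9.0700e-02]
grip px [322.16459312 188.18047407]
176 [ 65  62  64  65  63  63  68  62  65  66  66  67  65  65  71  63  47  82
 147 172 191 188 171 121  70  66  71  68  63  70  69  66  64  72  67  67
  71  69  70  72  72]
188 [ 64  62  65  66  66  62  63  65  64  70  64  67  69  68  65  60  47  85
 146 173 194 190 168 123  71  66  68  65  69  68  71  67  67  69  68  72
  70  71  68  70  72]
200 [ 63  62  65  66  62  67  64  64  67  62  67  66  67  67  69  66  48  78
 148 172 196 189 171 121  67  72  67  66  70  69  67  66  68  68  67  65
  69  68  69  71  74]
go [-0.12 -0.01  7.62]
```

View pics/w14.png

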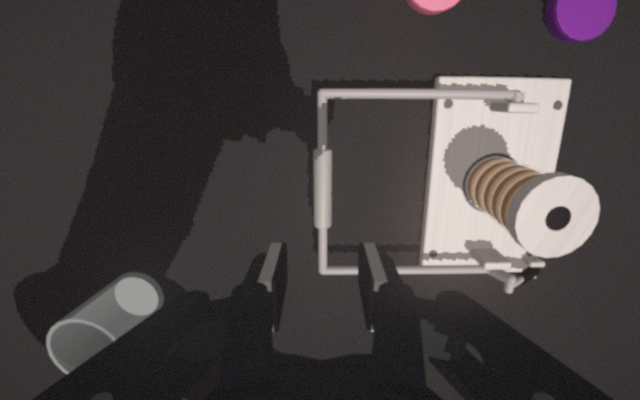

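The sleeve is at columns 314–332, centred at (323,188), exactly between the fingers and aligned with them. Descending and gripping.

>>> move_arm:
  plan:
    - [[-0.1,0,1,0,0,0,-0.2],[0,0,1,0,0,0,-0.2],[0,0,1,0,0,0,-0.2],[0,0,1,0,0,0,-0.2],[0,0,1,0,0,0,-0.2],[0,0,1,0,0,0,-0.2],[0,0,1,0,0,0,-0.2],[0,0,0.6,0,0,0,-0.2],[0,0,0,0,0,0,-0.2],[0,0,0,0,0,0,-0.2]]
  grip_force: 50

```text
clock: 61.0
position: [0.4807, 0.2593, 0.0123]
tool_rot: [-3.141, -0.001, 0.091]
force: [-0.4, -0.1, 1.1]
grip_width: 0.0339
finger_force: 0.0
```

>>> move_arm:
  plan:
    - [[0,0,0,0,0,0,-1],[0,0,0,0,0,0,-1],[0,0,0,0,0,0,-1],[0,0,0,0,0,0,-1],[0,0,0,0,0,0,-1],[0,0,0,0,0,0,-1],[0.01,0.01,-0.42,0,0,0,-1],[0,0.03,-0.42,0,0,0,-1],[0,0,0,0,0,0,-1],[0,0,0,0,0,0,-1]]

```text
clock: 62.0
position: [0.4807, 0.2587, 0.0287]
tool_rot: [-3.141, -0.001, 0.091]
force: [2.6, 1.4, -2.1]
grip_width: 0.0144
finger_force: 49.0
```

Run:
```python
from h import *
st=observe();print(np.round(st['position'],4),np.round(st['tool_rot'],4),st['grip_width'],st['force'],st['moment'],st['finger_force'])
```

```text
[0.4807 0.2587 0.0287] [-3.1412e+00 -8.0000e-04  9.1100e-02] 0.014441894492793093 [ 2.56680793  1.44638775 -2.09026505] [ 0.35319957 -0.52515386  0.06310247] 48.95827889442444
```

Gripped, with low forces. Swinging from 6° to 36°.

>>> move_arm:
  plan:
    - [[0,0.05,-0.42,0,0,0,-1],[0,0.08,-0.41,0,0,0,-1],[0,0.1,-0.41,0,0,0,-1],[0,0.12,-0.4,0,0,0,-1],[0,0.14,-0.39,0,0,0,-1],[0,0.16,-0.39,0,0,0,-1],[0,0.18,-0.38,0,0,0,-1],[0,0.2,-0.37,0,0,0,-1],[0,0.22,-0.36,0,0,0,-1],[0,0.24,-0.35,0,0,0,-1]]

```text
clock: 63.0
position: [0.4834, 0.232, 0.1066]
tool_rot: [-3.137, -0.001, 0.093]
force: [-0.7, 20.9, 6.1]
grip_width: 0.0142
finger_force: 48.8
```

```bash
cat > arc.py <<'E'
from h import *
st=observe();p=np.array(st['position']);y=.088;d=p[:2]-[.4952,.0997]
ly=-np.sin(y)*d[0]+np.cos(y)*d[1];lx=np.cos(y)*d[0]+np.sin(y)*d[1];lz=p[2]+.018-.03
print('local x %.4f r %.4f th %.1f'%(lx,np.hypot(ly,lz),np.degrees(np.arctan2(lz,ly))),np.round(st['force'],1),np.round(st['moment'],2),st['grip_width'],np.round(st['tool_rot'],3),np.round(st['qpos'],2))
E
python3 arc.py
```

```text
local x -0.0002 r 0.1631 th 35.5 [-0.7 20.9  6.1] [ 4.87  0.07 -0.01] 0.014237344152491577 [-3.137e+00 -1.000e-03  9.300e-02] [-1.17  0.8   0.94  1.97 -0.88  0.85 -1.21]
```

There's about 20 N of radial push outward, so I'll ease outward by 2 mm and compare.

>>> move_arm:
  plan:
    - [[0,-0.08,-0.06,0,0,0,-1],[0,0,0,0,0,0,-1],[0,0,0,0,0,0,-1],[0,0,0,0,0,0,-1],[0,0,0,0,0,0,-1],[0,0,0,0,0,0,-1],[0,0,0,0,0,0,-1],[0,0,0,0,0,0,-1],[0,0,0,0,0,0,-1],[0,0,0,0,0,0,-1]]
  grip_force: 30

```text
clock: 64.0
position: [0.4833, 0.2317, 0.1072]
tool_rot: [-3.14, -0.001, 0.092]
force: [2.5, 9.1, -1.8]
grip_width: 0.014
finger_force: 47.9
```

```bash
python3 arc.py
```

```text
local x -0.0002 r 0.1632 th 35.7 [ 2.5  9.1 -1.8] [ 2.19 -0.62  0.02] 0.014031441115690588 [-3.14e+00 -1.00e-03  9.20e-02] [-1.18  0.8   0.94  1.97 -0.88  0.85 -1.22]
```

>>> move_arm:
  plan:
    - [[0,0.2,-0.36,0,0,0,-1],[0,0.26,-0.33,0,0,0,-1],[0,0.28,-0.31,0,0,0,-1],[0,0.29,-0.3,0,0,0,-1],[0,0.31,-0.28,0,0,0,-1],[0,0,0,0,0,0,-1],[0,0,0,0,0,0,-1],[0,0,0,0,0,0,-1],[0,0,0,0,0,0,-1],[0,0,0,0,0,0,-1]]

```text
clock: 65.0
position: [0.4859, 0.2054, 0.1391]
tool_rot: [-3.139, -0.001, 0.092]
force: [0.8, 11.3, 5.6]
grip_width: 0.0142
finger_force: 46.4
```

```bash
python3 arc.py
```

```text
local x -0.0000 r 0.1656 th 50.1 [ 0.8 11.3  5.6] [ 2.58 -0.27 -0.04] 0.014213870861737428 [-3.139e+00 -1.000e-03  9.200e-02] [-1.17  0.75  1.    1.97 -0.82  0.89 -1.2 ]
```

>>> move_arm:
  plan:
    - [[0,0,-0.1,0,0,0,-1],[0,0,0,0,0,0,-1],[0,0,0,0,0,0,-1],[0,0,0,0,0,0,-1],[0,0,0,0,0,0,-1],[0,0,0,0,0,0,-1],[0,0,0,0,0,0,-1],[0,0,0,0,0,0,-1],[0,0,0,0,0,0,-1],[0,0,0,0,0,0,-1]]

```text
clock: 66.0
position: [0.4859, 0.204, 0.1407]
tool_rot: [-3.142, -0.001, 0.091]
force: [5.8, 2.9, -6.1]
grip_width: 0.0144
finger_force: 45.1
```

Run:
```python
exec(open('arc.py').read())
f=grab_frame('wrist');t=grab_frame('side')
a=cv2.resize(t['color'][110:210,240:340],(400,400),interpolation=cv2.INTER_CUBIC)
cv2.imwrite('pics/c15.png',np.hstack([a,f['color'][:,120:520]])[:,:,::-1])
```

```text
local x -0.0001 r 0.1659 th 50.9 [ 5.8  2.9 -6.1] [ 0.84 -1.19 -0.04] 0.014431945503588561 [-3.142e+00 -1.000e-03  9.100e-02] [-1.17  0.74  1.    1.97 -0.82  0.9  -1.21]
```

View pics/c15.png

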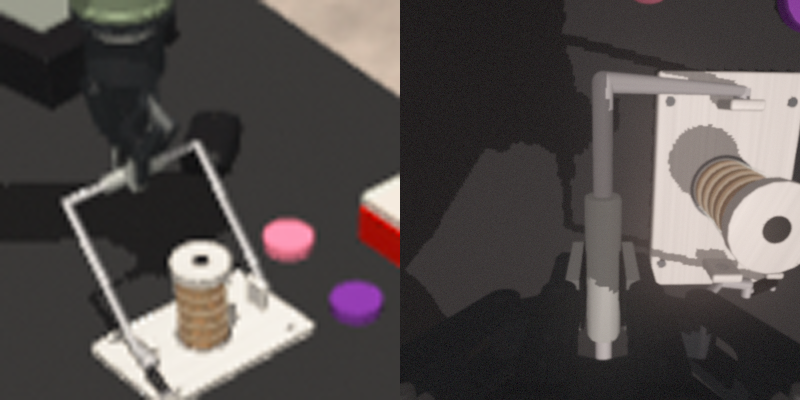

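The handle is about halfway up and held at the sleeve, and the pile is undisturbed. Continuing.

>>> move_arm:
  plan:
    - [[0,0.33,-0.28,0,0,0,-1],[0,0.34,-0.26,0,0,0,-1],[0,0.35,-0.24,0,0,0,-1],[0,0.36,-0.22,0,0,0,-1],[0,0.37,-0.2,0,0,0,-1],[0,0,0,0,0,0,-1],[0,0,0,0,0,0,-1],[0,0,0,0,0,0,-1],[0,0,0,0,0,0,-1],[0,0,0,0,0,0,-1]]

```text
clock: 67.1
position: [0.4891, 0.1697, 0.165]
tool_rot: [-3.14, -0.001, 0.091]
force: [2.2, 6.3, 6.3]
grip_width: 0.0143
finger_force: 44.1
```

```bash
python3 arc.py
```

```text
local x 0.0001 r 0.1684 th 65.3 [2.2 6.3 6.3] [ 1.62 -0.58  0.03] 0.014270002030250554 [-3.14e+00 -1.00e-03  9.10e-02] [-1.14  0.7   1.04  1.98 -0.77  0.92 -1.17]
```

>>> move_arm:
  plan:
    - [[0,0.38,-0.17,0,0,0,-1],[0,0.39,-0.15,0,0,0,-1],[0,0.4,-0.13,0,0,0,-1],[0,0.4,-0.11,0,0,0,-1],[0,0.41,-0.08,0,0,0,-1],[0,0.41,-0.06,0,0,0,-1],[0,0.42,-0.03,0,0,0,-1],[0,0,0,0,0,0,-1],[0,0,0,0,0,0,-1],[0,0,0,0,0,0,-1]]

```text
clock: 68.1
position: [0.4941, 0.1131, 0.1795]
tool_rot: [-3.142, -0.001, 0.091]
force: [1.7, 0.6, 10.1]
grip_width: 0.0142
finger_force: 45.4
```

```bash
python3 arc.py
```

```text
local x 0.0001 r 0.1681 th 85.4 [ 1.7  0.6 10.1] [ 0.35 -0.46  0.1 ] 0.014195320052125395 [-3.142e+00 -1.000e-03  9.100e-02] [-1.06  0.66  1.06  1.99 -0.73  0.93 -1.09]
```

>>> move_arm:
  plan:
    - [[0,0.2,0,0,0,0,-1],[0,0.2,0,0,0,0,-1],[0,0.2,0,0,0,0,-1],[0,0.1,0,0,0,0,-1],[0,0.1,0,0,0,0,-1],[0,0.05,0,0,0,0,-1],[0,0,0,0,0,0,-1],[0,0,0,0,0,0,-1],[0,0,0,0,0,0,-1],[0,0,0,0,0,0,-1]]

```text
clock: 69.1
position: [0.4953, 0.0998, 0.1794]
tool_rot: [-3.136, 0.0, 0.094]
force: [-0.8, 24.2, 13.0]
grip_width: 0.0143
finger_force: 46.6
```

```bash
python3 arc.py
```

```text
local x 0.0001 r 0.1674 th 90.0 [-0.8 24.2 13. ] [ 5.41  0.17 -0.02] 0.014258188553486519 [-3.136  0.     0.094] [-1.03  0.65  1.05  2.   -0.73  0.93 -1.06]
```

It's against its end stop at 90°, with 24 N of push. I'll ease off, open and rise straight up.

>>> move_arm:
  plan:
    - [[0,-0.15,0,0,0,0,-1],[0,0,0,0,0,0,-1],[0,0,0,0,0,0,-0.4],[0,0,0,0,0,0,0],[0,0,0,0,0,0,0.2],[0,0,0,0,0,0,0.2],[0,0,0,0,0,0,0.2],[0,0,-0.5,0,0,0,0.2],[0,0,-1,0,0,0,0.2],[0,0,-1,0,0,0,0.2]]

```text
clock: 70.1
position: [0.495, 0.0986, 0.2305]
tool_rot: [3.141, 0.0, 0.09]
force: [-0.2, -0.3, 0.3]
grip_width: 0.0511
finger_force: 0.0
```

>>> move_arm:
  plan:
    - [[0,0,-1,0,0,0,0.2],[0,0,-1,0,0,0,0.2],[0,0,-1,0,0,0,0.2],[-1,0,0,0,0,0,0.2],[-1,0,0,0,0,0,0.2],[-1,0,0,0,0,0,0.2],[-1,0,0,0,0,0,0.2],[0,0,0,0,0,0,0.2],[0,0,0,0,0,0,0.2],[0,0,0,0,0,0,0.2]]

```text
clock: 71.1
position: [0.416, 0.0918, 0.2896]
tool_rot: [3.142, -0.001, 0.091]
force: [0.1, -0.3, -0.5]
grip_width: 0.0513
finger_force: 0.0
```

Run:
```python
exec(open('arc.py').read())
f=grab_frame('wrist');t=grab_frame('side')
a=cv2.resize(t['color'][110:210,240:340],(400,400),interpolation=cv2.INTER_CUBIC)
cv2.imwrite('pics/c16.png',np.hstack([a,f['color'][:,120:520]])[:,:,::-1])
# measured seat/grip check in the side view: project expected upright grip ends and cover centre
c,s=np.cos(.088),np.sin(.088)
for n,P in [('gripL',(-.035,0,.19)),('gripR',(.035,0,.19)),('cover',(0,0,.104))]:
    W=(.4952+c*P[0]-s*P[1],.0997+s*P[0]+c*P[1],P[2]);u=px(t,W);print(n,u,(u-[240,110])*4,px(f,W,st)-[120,0])
```

```text
local x -0.0796 r 0.2776 th 90.2 [ 0.1 -0.3 -0.5] [ 0.02 -0.02 -0.01] 0.0513340528595798 [ 3.142e+00 -1.000e-03  9.100e-02] [-1.4   0.39  1.38  2.05 -0.44  1.06 -1.29]
gripL [282.29688921 159.58318823] [169.18755684 198.33275291] [201.45911937 139.20698806]
gripR [297.00647592 152.72605884] [228.02590367 170.90423534] [201.85637808  36.19042152]
cover [290.33997756 174.61554862] [201.35991023 258.46219449] [201.76719728  91.86322312]
```

View pics/c16.png

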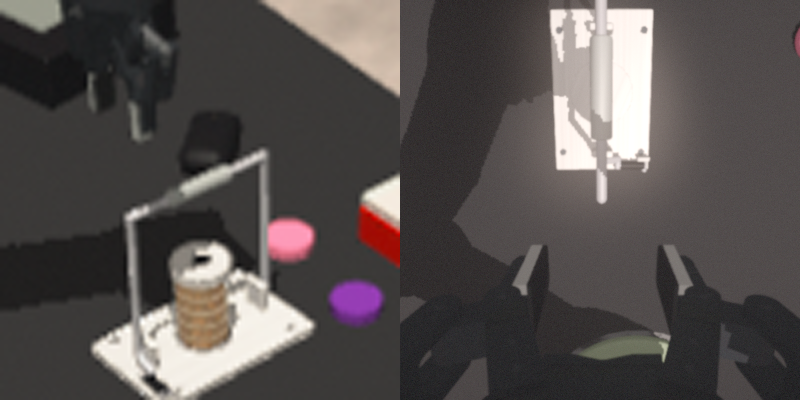

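The handle is upright: the grip is at column 201 and rows 36–139, matching the 90° projection. The pile is straight and centred beneath it, and the gripper is clear. Handing in.

```bash
python3 -c "
from workcell import job_done;print(job_done())"
```

```text
the job is handed in; nothing more can be done
None
```

I packed the carrier and handed it in at about 71 s: five dishes in one straight pile on the ring, the pressing disc level on top, and the handle back upright at its end stop. The final pictures showed all of this in place, but the hand-in returned no verdict.

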